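Rack the pivot pins nose down and throw the keeper

ROBOT

A 7-joint arm with a two-finger parallel gripper is mounted at the origin on the work surface. World frame = base frame: x ahead of the robot, y to its left, z up, the work surface at z = 0. Lengths are in m, angles in rad, forces in N, time in s.
With the tool pointing down it reaches from about 0.425 to 0.925 m from the base axis. Payload 6.8 kg.
Tool frame: the origin (TCP) lies midway between the tips of the shut fingers; the grasp point (between the pads) lies 19 mm behind it; z points along the fingers, y is the line along which they close (so a half turn about z gives the same grasp; the last joint's range is limited). The gripper opens to 85 mm and grips with 20 to 120 N. Pads are 22 mm wide; open, the fingers measure 114 mm over their backs; the gripper's body (76 mm by 85 mm) begins 54 mm behind the grasp point. The pads swing forward as they close: fully open they stand 13 mm farther back than shut.
Start: joints at [-1.397, 0.477, 0.022, 1.555, -0.011, 1.109, -0.083], TCP at [0.188, 0.648, 0.231] pointing down, gripper open.
Joint ranges: [-2.96, 2.96], [-0.34, 2.1], [-1.41, 1.46], [0.24, 2.44], [-1.37, 4.51], [0.17, 1.92], [-2.96, 2.96]. Speed limits (rad/s): [2.39, 2.39, 3.14, 3.14, 3.14, 3.14, 3.14].

INTERFACE

Orientations are given as a unit quaternion [w, x, y, z].
In Python, from station import bot gives the robot as it stands.
- The arm moves only by the tool jog_arm, never from a script. Its argument "rows" is a list of rows, each an object of numbers: "fingers": the finger opening in mm, from 0 to 85.4; "x", "y", "z": the shift along the tool's x, y, z in mm; "ax", "ay", "az": the turn, a rotation vector about the tool's x, y, z in degrees. A call has exactly 8 rows; each row shifts and turns the commanded pose from where the row before left it, along the tool's axes as they then stand; what a row does not reach is not made up. A row lasts 1/10 s, in which the tool goes at most 50 mm and 8.59 degrees, less where a joint would pass 70% of its speed; a pose out of reach is approached as far as the arm can. A call with a gripper value outside its range is refused whole. The fingers move at their own pace and stop on an object; "force" is the grip in N (left out, the last holds). Time passes only in rows, so rows that do not move let the fingers close, or fill a call up. It gives the time, the measured TCP pose, the force, the opening and the grip force at its end, in the units of the state.
- bot.get_obs(): the state, without advancing time (a new reading comes with each control period).
- bot.read_camera(name): name is "side" or "top"; returns a dict with "pixels" (400x640x3 uint8, red, green, blue), "vertical_fov" (degrees; the focal length in pixels is half the picture's height over the tangent of half this angle, whatever the lens; pixels are square), "cx", "cy" (the principal point, pixels), "world_from_camera" (4x4, takes a point from camera to world coordinates). Camera axes: x right, y down, z forward; pixel columns grow to the right and rows downward; lengths in m; the calibration is good to about 2 mm. A picture is of the moment at which its call begins. There is no depth.
- bot.hand_in(): hands the job in; it is judged then, once.
The state is a dict: "t": time; "q": joint angles; "joint_vel": joint speeds; "joint_torque": joint torques, N m; "eef_pos": TCP position; "tool_rot": TCP orientation; "contact_force": force on the tool from outside, world axes, zero at the start; "torque": the same for the moment, N m; "gripper_width": opening from 0.0 (shut) to 1.0 (fully open); "grasp_force": force on a finger pad.
Only numpy, scipy, OpenCV 4.12 (cv2) and the standard library are available. Lean on these libraries where they do the work, as an engineer would, in place of code of your own. Each camera call takes 0.05 s, during which the arm holds its last target. There are 200 camera calls.

TASK

Take the two loose pivot pins from the cradle one at a time: offer an end of each to the sloping gauge bore to feel whether it is the chamfered or the square end, then lay the pin in a free berth of the rack like the one already there, chamfered end downhill and pushed fully home in the socket at the foot, before fetching the next. When both are racked, push the keeper bar past its centre so that it drops over the pins; do not drop a pin, and leave the pin already racked and the tools and small parts lying nearby where they are.

Things in the scene. Friction and masses are not known exactly. Their poses are not given: they have to be found in the camera images.
- pin_a: loose steel pin, 20 mm across, 120 mm long, about 0.28 kg, level in one of the cradle's berths. One end is square, the other chamfered: a cone from 20 to 8 mm across over the last 10 mm. Origin at mid-length on its axis; x runs along the pin, but whether +x or -x is the chamfered end is not told and may differ between pins: feel it
- pin_b: loose steel pin, 20 mm across, 120 mm long, about 0.28 kg, level in one of the cradle's berths. One end is square, the other chamfered: a cone from 20 to 8 mm across over the last 10 mm. Origin at mid-length on its axis; x runs along the pin, but whether +x or -x is the chamfered end is not told and may differ between pins: feel it
- pin_c: a third such pin, already home in the rack's left berth, its chamfered end down in the socket: the pattern for the others, to be left where it is. Origin at the middle of its length
- cradle: fixed grey stand, 110 x 150 mm, with two level berths at y = +40 and -40 mm, each of two shallow V notches (12 mm wide, centred 38 mm either side of the pin's middle); a pin lies along the cradle's x axis, its axis 60 mm above the table; the floor between the notches is 10 mm high. Origin at the middle of its underside
- gauge: end gauge, fixed: a grey foot (100 x 80 mm) with a 56 x 56 x 22 mm steel plate that slopes, with a plain 18 mm through bore in its middle. Origin on the table straight below the bore's mouth; the foot reaches from 62 mm behind (-x) to 38 mm in front (+x) of it
- gauge_mouth (a point): centre of the 18 mm bore's mouth on the plate's upper face, 75 mm above the table; x axis along the bore, outwards and away from the robot, 30 degrees above level; y level, across; z square to both, upwards. Offer a pin along -x on this line, its low end to the bore: a chamfered end sinks in 8 mm (pin's middle 52 mm from here), a square end stops at the face (60 mm). The plate is rigid
- rack: fixed grey rack, 175 x 215 mm: three sloping berths 72 mm apart (left = +y, middle, right = -y), each of two shallow V notches (12 mm wide, mouth 31 mm, 48 mm uphill and 40 mm downhill of the pin's middle) over a board 28 mm below the pin's axis; across its low (-x) side a foot plate, 16 mm higher than the axes, with an 18 mm socket bore facing each berth. Origin mid underside
- berth_left (a point): where the middle of a pin lies when home in the left berth, chamfered end 8 mm deep in the socket (52 mm downhill of here), 95 mm above the table (taken by pin_c); x axis along the pin, uphill, 30 degrees above level; y level, across; z square to both, upwards
- berth_middle (a point): the same for the middle berth, free at the start; x axis along the pin, uphill, 30 degrees above level; y level, across; z square to both, upwards. Pins do not slide down by themselves: push them along -x until they stop. A pin put in square end down stands 8 mm too high
- berth_right (a point): the same for the right berth, free at the start; x axis along the pin, uphill, 30 degrees above level; y level, across; z square to both, upwards
- keeper (a joint): keeper: a steel bar on two 45 mm arms hinged along the rack's y axis at its foot. 0 = open, leaning 20 degrees back to the rack's -x side; 0.35 = upright, its centre; 1.17 = over, a few mm above the pins. Its weight holds it open and, once pushed (+x of the rack) past its centre, drops it over; 2 N at the bar moves it
- keeper_bar (a point): middle of the keeper's cross bar (12 mm thick, 208 mm long, along the rack's y axis); it moves with the keeper. Open, it stands clear on the robot's side of the rack, so that it can be pushed from there towards the pins
- screwdriver: bystander: a screwdriver lying on the bench, to be left where it is; origin on it, at its underside
- wrench: bystander: a wrench lying on the bench, to be left where it is; origin on it, at its underside
- bushing: bystander: black rubber bushing, 44 mm across, 30 mm high, to be left where it is; origin on it, at its underside
- bearing: bystander: steel ring bearing, 52 mm across, 15 mm high, to be left where it is; origin on it, at its underside
Things that resemble listed ones, but are neither listed nor needed, are in the scene too. What is shaped like the pin_a but green or turquoise is not meant.

How it is judged:
On the way, in this order (a step that is already met when the one before it is completed fails the run):
1. an end of one pin is offered to the gauge bore, in line with it, and pressed on it (((contact force between pin_a and gauge above 1.5 N and distance between pin_a and gauge_mouth below 0.07 m and angle between the x axis of pin_a and the x axis of gauge_mouth, either way round below 0.2 rad) or (contact force between pin_b and gauge above 1.5 N and distance between pin_b and gauge_mouth below 0.07 m and angle between the x axis of pin_b and the x axis of gauge_mouth, either way round below 0.2 rad))), for 0.04 s.
2. that or the other pin lies in a free berth, chamfered end down and home in its socket, released (((((distance between pin_a and berth_middle below 0.0045 m and angle between the x axis of pin_a and the x axis of berth_middle, either way round below 0.08 rad) or (distance between pin_a and berth_right below 0.0045 m and angle between the x axis of pin_a and the x axis of berth_right, either way round below 0.08 rad)) and linear speed of pin_a below 0.03 m/s and contact force between the fingers and pin_a below 0.3 N) or (((distance between pin_b and berth_middle below 0.0045 m and angle between the x axis of pin_b and the x axis of berth_middle, either way round below 0.08 rad) or (distance between pin_b and berth_right below 0.0045 m and angle between the x axis of pin_b and the x axis of berth_right, either way round below 0.08 rad)) and linear speed of pin_b below 0.03 m/s and contact force between the fingers and pin_b below 0.3 N))), for 0.2 s.
3. an end of the remaining pin is offered to the gauge bore and pressed on it ((((((distance between pin_a and berth_middle below 0.0045 m and angle between the x axis of pin_a and the x axis of berth_middle, either way round below 0.08 rad) or (distance between pin_a and berth_right below 0.0045 m and angle between the x axis of pin_a and the x axis of berth_right, either way round below 0.08 rad)) and linear speed of pin_a below 0.03 m/s and contact force between the fingers and pin_a below 0.3 N) and (contact force between pin_b and gauge above 1.5 N and distance between pin_b and gauge_mouth below 0.07 m and angle between the x axis of pin_b and the x axis of gauge_mouth, either way round below 0.2 rad)) or ((((distance between pin_b and berth_middle below 0.0045 m and angle between the x axis of pin_b and the x axis of berth_middle, either way round below 0.08 rad) or (distance between pin_b and berth_right below 0.0045 m and angle between the x axis of pin_b and the x axis of berth_right, either way round below 0.08 rad)) and linear speed of pin_b below 0.03 m/s and contact force between the fingers and pin_b below 0.3 N) and (contact force between pin_a and gauge above 1.5 N and distance between pin_a and gauge_mouth below 0.07 m and angle between the x axis of pin_a and the x axis of gauge_mouth, either way round below 0.2 rad)))), for 0.04 s.
4. both pins lie in the rack, chamfered ends down and home in their sockets, released (((distance between pin_a and berth_middle below 0.0045 m and angle between the x axis of pin_a and the x axis of berth_middle, either way round below 0.08 rad) or (distance between pin_a and berth_right below 0.0045 m and angle between the x axis of pin_a and the x axis of berth_right, either way round below 0.08 rad)) and linear speed of each of pin_a, pin_b below 0.03 m/s and contact force between the fingers and pin_a below 0.3 N and ((distance between pin_b and berth_middle below 0.0045 m and angle between the x axis of pin_b and the x axis of berth_middle, either way round below 0.08 rad) or (distance between pin_b and berth_right below 0.0045 m and angle between the x axis of pin_b and the x axis of berth_right, either way round below 0.08 rad)) and contact force between the fingers and pin_b below 0.3 N), for 0.2 s.
5. the keeper is over (value of joint keeper above 1.05 rad), for 0.2 s.
At the end, for the whole second after the job is handed in: Both loose pins lie released and at rest in the middle and right berths, middles within 4.5 mm of the home points and in line with them (chamfered end down in the socket; the other way round stands 8 mm too high); the pattern pin is within 10 mm of home; the keeper is over (above 1.05 rad) (all of step 4 and distance between pin_c and berth_left below 0.01 m and value of joint keeper above 1.05 rad); the robot touches nothing.
It fails at once if a pin falls to the bench (height (world z) of any of pin_a, pin_b, pin_c below 0.035 m).
It fails at once if the pin already racked is pushed out of its place (more than 20 mm) (distance of pin_c from where it was at the start of the episode above 0.02 m).
It fails at once if a tool or small part lying nearby is pushed more than 40 mm away (distance of any of screwdriver, wrench, bushing, bearing from where it was at the start of the episode above 0.04 m).
It also fails if it takes over 72 s, if anything falls off the work surface, if the arm or the gripper's body presses on something with over 40 N, if the wrist force passes 120 N, or if a joint passes its speed limit or range.

## Working session

There is one attempt and no reset: what is moved stays moved. The work goes in short steps, Python scripts to look and compute and a tool call to move; the robot and the scene stay as the last step left them, time stands still between calls to the robot, and variables do not carry over. Pictures are saved under pics/ and viewed, at most 10 in all, crops included, and the job is handed in when it is done.

Besides the shell and the picture viewer there is one more tool, called after "Request:" as name(argument=value, ...) on one line, values as JSON. jog_arm: Moves the arm, as the interface text tells. Its arguments: {"type":"object","properties":{"rows":{"type":"array","items":{"type":"object","properties":{"fingers":{"type":"number"},"x":{"type":"number"},"y":{"type":"number"},"z":{"type":"number"},"ax":{"type":"number"},"ay":{"type":"number"},"az":{"type":"number"}}}},"force":{"type":"number"}},"required":["rows"]}

```bash
mkdir -p pics; ls
cat > h.py <<'E'
import numpy as np,cv2
from station import bot
def cam(n):
    c=bot.read_camera(n);im=np.ascontiguousarray(c["pixels"][:,:,::-1]);return c,im
def ray(c,u,v):
    f=200/np.tan(np.radians(c["vertical_fov"])/2);T=np.array(c["world_from_camera"])
    d=T[:3,:3]@np.array([(u-c["cx"])/f,(v-c["cy"])/f,1]);return T[:3,3],d/np.linalg.norm(d)
def onz(c,u,v,z):
    o,d=ray(c,u,v);return o+d*(z-o[2])/d[2]
def proj(c,p):
    f=200/np.tan(np.radians(c["vertical_fov"])/2);T=np.array(c["world_from_camera"])
    q=T[:3,:3].T@(np.array(p)-T[:3,3]);return np.array([c["cx"]+f*q[0]/q[2],c["cy"]+f*q[1]/q[2]])
def tri(c1,p1,c2,p2):
    o1,d1=ray(c1,*p1);o2,d2=ray(c2,*p2)
    A=np.stack([d1,-d2],1);s=np.linalg.lstsq(A,o2-o1,rcond=None)[0]
    a=o1+d1*s[0];b=o2+d2*s[1];return (a+b)/2,np.linalg.norm(a-b)
E
python3 - <<'E'
from h import *
o=bot.get_obs();print({k:np.round(v,3) for k,v in o.items()})
for n in("top","side"):
    c,im=cam(n);cv2.imwrite(f"pics/{n}0.png",im);print(n,c["vertical_fov"],c["cx"],c["cy"],np.round(c["world_from_camera"],3).tolist())
E
```

```text
pics
{'t': np.float64(0.0), 'q': array([-1.397,  0.478,  0.022,  1.556, -0.012,  1.109, -0.083]), 'joint_vel': array([ 0.002,  0.   ,  0.   ,  0.002,  0.   ,  0.   , -0.   ]), 'joint_torque': array([-1.0000e-03, -5.9646e+01,  1.6080e+00, -2.8119e+01,  1.2000e-02,
        1.0000e-02, -0.0000e+00]), 'eef_pos': array([0.188, 0.648, 0.23 ]), 'tool_rot': array([-0.   ,  0.14 ,  0.99 , -0.001]), 'contact_force': array([ 0.61 , -0.436,  0.589]), 'torque': array([-0.007, -0.011, -0.013]), 'grasp_force': np.float64(0.0), 'gripper_width': np.float64(1.002)}
top 54.770327134304935 318.91607415386494 200.32948209031008 [[0.022, -0.994, 0.106, 0.371], [-1.0, -0.023, -0.007, 0.054], [0.009, -0.105, -0.994, 1.332], [0.0, 0.0, 0.0, 1.0]]
side 52.13457836980782 311.3892335974456 201.27922564234123 [[0.868, -0.295, 0.399, 0.072], [-0.496, -0.551, 0.671, -0.618], [0.022, -0.78, -0.625, 0.731], [0.0, 0.0, 0.0, 1.0]]
```

View pics/top0.png

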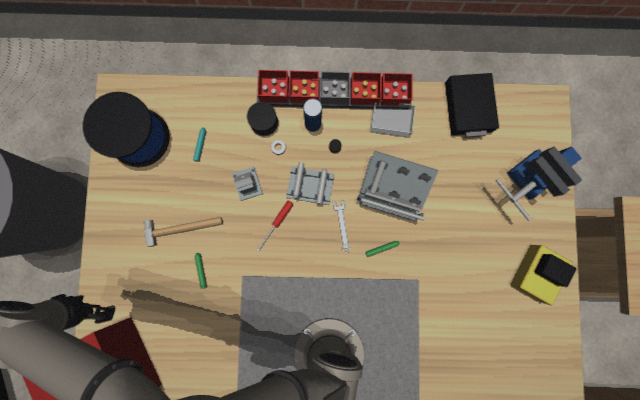

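View pics/side0.png

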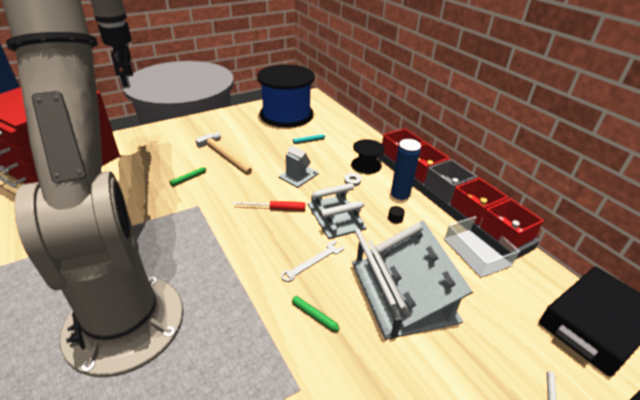

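The top view shows the gauge at (247,183), the cradle with two grey pins at (297,181) and (324,184), and the rack at (398,187) with pin_c at (378,177). Green and turquoise rods at (200,144), (201,270) and (382,248) are decoys: wrong colour and lying on the bench. The grey pins in the cradle fit the description, so I'll confirm them in an enlarged crop.

Run:
```python
import cv2,numpy as np
a=cv2.imread("pics/top0.png")[140:235,225:445];b=cv2.imread("pics/side0.png")[140:345,270:475]
a=cv2.resize(a,None,fx=3.6,fy=3.6,interpolation=cv2.INTER_CUBIC);b=cv2.resize(b,None,fx=2.9,fy=2.9,interpolation=cv2.INTER_CUBIC)
cv2.imwrite("pics/ta.png",a);cv2.imwrite("pics/sb.png",b)
```

```text
(no output)
```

View pics/ta.png

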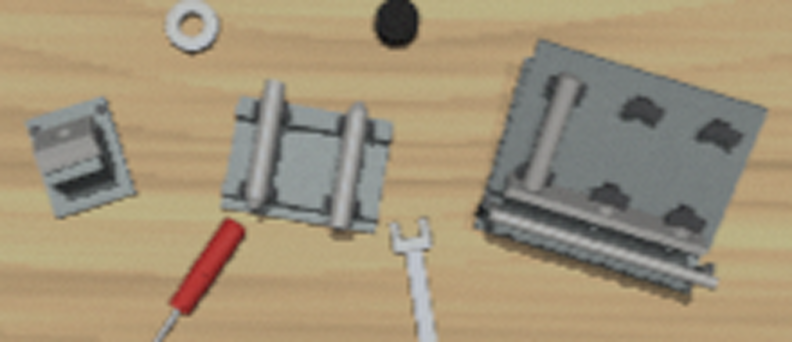

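View pics/sb.png

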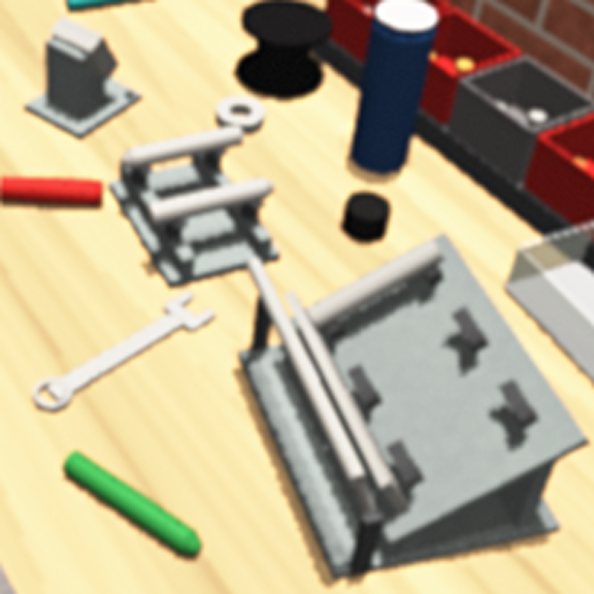

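The crops confirm two grey pins level in the cradle, at crop (265,145) and (350,165). Pin_c is in the left berth at (553,130), with free berths at about (625,150) and (700,175). The bore mouth shows at about crop (68,130).

Run:
```python
from h import *
for n,(x0,x1,y0,y1) in {"top":(225,445,140,235),"side":(270,475,140,345)}.items():
    im=cv2.imread(f"pics/{n}0.png");hsv=cv2.cvtColor(im,cv2.COLOR_BGR2HSV).astype(int)
    s,v=hsv[...,1],hsv[...,2]
    for nm,m in (("bright",(s<28)&(v>125)),("stand",(s<70)&(v>30)&~((s<28)&(v>125)))):
        if nm=="stand": m=(s<70)
        m=m.astype(np.uint8);r=np.zeros_like(m);r[y0:y1,x0:x1]=m[y0:y1,x0:x1]
        cs,_=cv2.findContours(r,cv2.RETR_EXTERNAL,cv2.CHAIN_APPROX_NONE)
        for c in cs:
            if cv2.contourArea(c)>40:
                k=cv2.minAreaRect(c);print(n,nm,cv2.contourArea(c),np.round(k[0],1),np.round(k[1],1),round(k[2],1))
im=cv2.imread("pics/top0.png");hsv=cv2.cvtColor(im,cv2.COLOR_BGR2HSV)
for u,v in((297,181),(310,186),(378,177),(324,184),(400,180),(395,207),(243,182)):print(u,v,hsv[v,u])
```

```text
top bright 139.5 [340.5 217.8] [33.4 10.5] 81.9
top bright 127.0 [392.2 209.4] [64.5  4.5] 16.9
top bright 78.5 [393.8 200. ] [57.3  4.8] 17.1
top bright 100.5 [327.6 189.7] [ 6.6 20. ] 10.3
top bright 443.5 [312.7 184.3] [22.  34.3] 9.8
top bright 50.5 [311.6 172.2] [14.1  5.1] 9.5
top bright 295.5 [246.8 183.2] [28.1 22.8] 71.6
top bright 98.5 [377.8 176.9] [ 4.1 32.3] 20.0
top bright 236.5 [294.7 179.8] [11. 37.] 10.6
top bright 326.0 [406.  175.1] [44.9 25.6] 16.2
top bright 143.0 [278.  146.5] [13.4 13.4] 45.0
top stand 185.5 [341.2 217.3] [34.7 11.6] 78.7
top stand 663.5 [246.6 183.3] [29.4 24.3] 71.6
top stand 1414.0 [310.3 182.6] [44.9 37.9] 10.3
top stand 3648.5 [397.2 186.5] [69.8 56.5] 17.0
top stand 101.0 [335.  145.5] [11. 12.] 90.0
top stand 165.0 [277.5 147. ] [14. 15.] 90.0
side bright 663.0 [374.2 297.1] [78.  12.6] 68.8
side bright 321.0 [311.1 260.5] [11.8 67.1] 59.9
side bright 603.5 [467.9 245.6] [42.6 24.7] 47.1
side bright 53.0 [319.  218.5] [17.  4.] 58.0
side bright 6340.0 [393.7 246.9] [163.4  77.9] 53.5
side bright 43.0 [449.1 179.4] [17.7  6.1] 12.1
side b
[... 163 characters left out ...]
 145. ] [10. 19.] 90.0
side stand 125.0 [419.5 339.5] [ 9. 21.] 90.0
side stand 531.0 [280.6 316.7] [68.  13.9] 63.4
side stand 56.5 [352.  285.6] [32.2  3.2] 53.1
side stand 370.0 [291.7 306.9] [90.7  7.5] 59.0
side stand 146.0 [395.8 214.1] [12.6 14.4] 8.1
side stand 1384.5 [320.2 247.9] [70.7 76.3] 9.5
side stand 2589.0 [442.  214.5] [ 64. 111.] 0.0
side stand 166.0 [325.  158.5] [41.7  6.4] 45.0
side stand 759.5 [374.  156.5] [31. 42.] 90.0
side stand 188.0 [409.5 145.5] [11. 21.] 90.0
side stand 14746.0 [376.2 231.8] [246.5 116.1] 52.4
297 181 [ 80   4 176]
310 186 [ 90  13 154]
378 177 [ 20   5 149]
324 184 [  0   0 117]
400 180 [ 90  10 126]
395 207 [ 80   8 100]
243 182 [ 24   8 151]
```

Run:
```python
from h import *
ct,_=cam("top");cs,_=cam("side")
T=lambda p:(225+(p[0]+.5)/3.6-.5,140+(p[1]+.5)/3.6-.5);S=lambda p:(270+(p[0]+.5)/2.9-.5,140+(p[1]+.5)/2.9-.5)
for n,a,b,c,d in(("L",(275,84),(258,210),(240,133),(128,162)),("R",(358,107),(341,236),(269,186),(158,210)),("C",(571,78),(536,186),(440,246),(310,320)),("bar",(494,216),(716,284),(252,262),(362,470))):
    print(n)
    for p,q in((a,c),(b,d)):
        x,e=tri(ct,T(p),cs,S(q));print("  tri",np.round(x,4),round(e,4),"z.06",np.round(onz(ct,*T(p),.06)[:2],4),np.round(onz(cs,*S(q),.06)[:2],4))
    A,B=onz(ct,*T(a),.06),onz(ct,*T(b),.06);print("  yaw",np.degrees(np.arctan2(*(A-B)[[1,0]])),np.linalg.norm(A-B))
print("gauge mouth top z.075",onz(ct,*T((68,130)),.075))
for p in((38,150),(26,118),(104,97),(135,193),(57,217)):print("foot corner",p,onz(ct,*T(p),.01).round(4))
```

```text
L
  tri [0.6319 0.1064 0.0628] 0.0038 z.06 [0.6309 0.1075] [0.6361 0.1088]
  tri [0.5149 0.1186 0.0625] 0.0056 z.06 [0.5127 0.12  ] [0.5191 0.1202]
  yaw -6.0275257344676145 0.11886178382712442
R
  tri [0.6119 0.0293 0.0608] 0.0025 z.06 [0.611  0.0299] [0.6138 0.0296]
  tri [0.495  0.0401 0.0709] 0.0128 z.06 [0.4904 0.0431] [0.508  0.0484]
  yaw -6.225630011091388 0.12135647301440391
C
  tri [ 0.6304 -0.1576  0.128 ] 0.0043 z.06 [ 0.6431 -0.1681] [ 0.6957 -0.1066]
  tri [ 0.5379 -0.1335  0.0714] 0.0034 z.06 [ 0.5409 -0.1361] [ 0.5443 -0.1244]
  yaw -17.35258672526537 0.10712610312571319
bar
  tri [ 0.5061 -0.0912  0.1123] 0.0005 z.06 [ 0.5121 -0.0975] [ 0.5425 -0.0465]
  tri [ 0.452  -0.288   0.1151] 0.0041 z.06 [ 0.454  -0.3022] [ 0.4881 -0.2595]
  yaw 74.14539972798572 0.21278822749689566
gauge mouth top z.075 [0.58057535 0.29485684 0.075     ]
foot corner (38, 150) [0.5713 0.3352 0.01  ]
foot corner (26, 118) [0.6021 0.3481 0.01  ]
foot corner (104, 97) [0.6244 0.274  0.01  ]
foot corner (135, 193) [0.5319 0.2407 0.01  ]
foot corner (57, 217) [0.5071 0.3142 0.01  ]
```

```bash
cat >> h.py <<'E'
from scipy.spatial.transform import Rotation as Ro
from scipy.linalg import logm,expm
def frame(yaw,pitch=0):  # columns x (uphill), y, z
    return (Ro.from_euler('z',yaw,degrees=True)*Ro.from_euler('y',-pitch,degrees=True)).as_matrix()
def tool(F,down=True):   # tool gripping a pin square; tool +x end is the low end if down
    s=-1 if down else 1
    return np.stack([s*F[:,0],-s*F[:,1],-F[:,2]],1)
GY,RY,CY=19,-15.6,-8.5
G=np.array([.579,.297,.075]);GF=frame(GY,30);RF=frame(RY,30);CF=frame(CY)
BL=np.array([.581,-.143,.095]);BM=BL-.072*RF[:,1];BR=BM-.072*RF[:,1]
PL=np.array([.574,.1135,.06]);PR=np.array([.553,.0365,.06])
OFF=.019
def state():
    o=bot.get_obs();w,x,y,z=o["tool_rot"];return o,np.array(o["eef_pos"]),Ro.from_quat([x,y,z,w]).as_matrix()
def pinpos(): # pin axis point at the grip
    o,p,R=state();return p-OFF*R[:,2]
def plan(mid,R,N):
    o,p,R0=state();A=np.eye(4);A[:3,:3]=R0;A[:3,3]=p
    B=np.eye(4);B[:3,:3]=R;B[:3,3]=np.array(mid)+OFF*R[:,2]
    D=expm(np.real(logm(np.linalg.inv(A)@B))/N)
    print("N",N,"xyz",np.round(D[:3,3]*1e3,1),"axyz",np.round(Ro.from_matrix(D[:3,:3]).as_rotvec(degrees=True),2))
def rep():
    o,p,R=state();print("t",o["t"],"F",np.round(o["contact_force"],1),"w",o["gripper_width"],"q",np.round(o["q"],2),"pin",np.round(p-OFF*R[:,2],4),"x",np.round(R[:,0],3),"z",np.round(R[:,2],3))
E
python3 - <<'E'
from h import *
rep();print(BL,BM,BR);plan(PL+[0,0,.1],tool(CF),16)
E
```

```text
t 0.2 F [-0.1 -0.   0.5] w 1.0015307582014743 q [-1.4   0.48  0.02  1.56 -0.01  1.11 -0.08] pin [0.1876 0.6481 0.2497] x [-0.961  0.278 -0.   ] z [-0.    -0.001 -1.   ]
[ 0.581 -0.143  0.095] [ 0.56163777 -0.2123477   0.095     ] [ 0.54227555 -0.28169541  0.095     ]
N 16 xyz [-30.9 -27.4   5.6] axyz [-0.    0.   -0.48]
```

Request:
jog_arm(rows=[{"x": -30.9, "y": -27.4, "z": 5.6, "az": -0.48, "fingers": 60}, {"x": -30.9, "y": -27.4, "z": 5.6, "az": -0.48, "fingers": 60}, {"x": -30.9, "y": -27.4, "z": 5.6, "az": -0.48, "fingers": 60}, {"x": -30.9, "y": -27.4, "z": 5.6, "az": -0.48, "fingers": 60}, {"x": -30.9, "y": -27.4, "z": 5.6, "az": -0.48, "fingers": 60}, {"x": -30.9, "y": -27.4, "z": 5.6, "az": -0.48, "fingers": 60}, {"x": -30.9, "y": -27.4, "z": 5.6, "az": -0.48, "fingers": 60}, {"x": -30.9, "y": -27.4, "z": 5.6, "az": -0.48, "fingers": 60}])

```text
invalid input
```

Request:
jog_arm(rows=[{"x": -30.9, "y": -27.4, "z": 5.6, "az": -0.48, "fingers": 60}, {"x": -30.9, "y": -27.4, "z": 5.6, "az": -0.48, "fingers": 60}, {"x": -30.9, "y": -27.4, "z": 5.6, "az": -0.48, "fingers": 60}, {"x": -30.9, "y": -27.4, "z": 5.6, "az": -0.48, "fingers": 60}, {"x": -30.9, "y": -27.4, "z": 5.6, "az": -0.48, "fingers": 60}, {"x": -30.9, "y": -27.4, "z": 5.6, "az": -0.48, "fingers": 60}, {"x": -30.9, "y": -27.4, "z": 5.6, "az": -0.48, "fingers": 60}, {"x": -30.9, "y": -27.4, "z": 5.6, "az": -0.48, "fingers": 60}])

```text
invalid input
```

Run:
```python
from h import *
rep();plan(PL,tool(CF),8)
c,im=cam("side");print(proj(c,pinpos()));cv2.imwrite("pics/s1.png",cv2.resize(im[100:300,220:420],None,fx=3,fy=3,interpolation=cv2.INTER_CUBIC))
```

```text
t 0.2 F [-0.1 -0.   0.5] w 1.0015307582014743 q [-1.4   0.48  0.02  1.56 -0.01  1.11 -0.08] pin [0.1876 0.6481 0.2497] x [-0.961  0.278 -0.   ] z [-0.    -0.001 -1.   ]
N 8 xyz [-61.9 -54.5  23.7] axyz [-0.01  0.   -0.96]
[127.22817737  79.43168796]
```

View pics/s1.png

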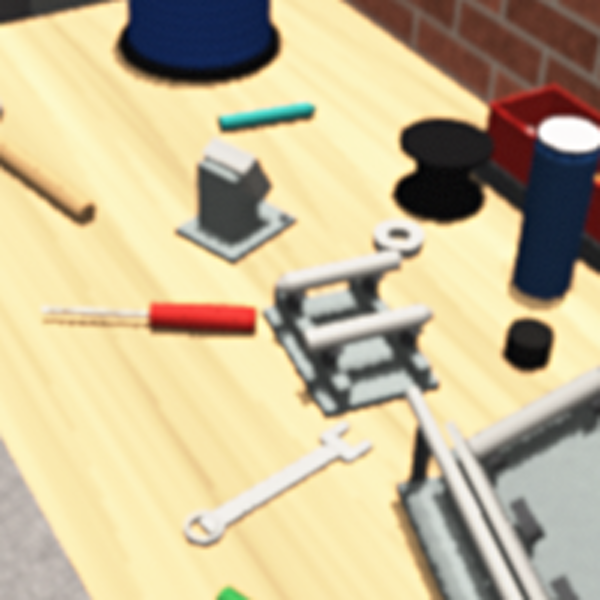

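The move was refused, so this picture only shows the unmoved scene: the left pin runs from about crop (283,285) to (398,258). I'll retry with every field filled in.

Request:
jog_arm(rows=[{"x": -30.9, "y": -27.4, "z": 5.6, "ax": 0, "ay": 0, "az": -0.48, "fingers": 60}, {"x": -30.9, "y": -27.4, "z": 5.6, "ax": 0, "ay": 0, "az": -0.48, "fingers": 60}, {"x": -30.9, "y": -27.4, "z": 5.6, "ax": 0, "ay": 0, "az": -0.48, "fingers": 60}, {"x": -30.9, "y": -27.4, "z": 5.6, "ax": 0, "ay": 0, "az": -0.48, "fingers": 60}, {"x": -30.9, "y": -27.4, "z": 5.6, "ax": 0, "ay": 0, "az": -0.48, "fingers": 60}, {"x": -30.9, "y": -27.4, "z": 5.6, "ax": 0, "ay": 0, "az": -0.48, "fingers": 60}, {"x": -30.9, "y": -27.4, "z": 5.6, "ax": 0, "ay": 0, "az": -0.48, "fingers": 60}, {"x": -30.9, "y": -27.4, "z": 5.6, "ax": 0, "ay": 0, "az": -0.48, "fingers": 60}], force=60)

```text
t: 1.05
eef_pos: [0.373, 0.373, 0.1865]
tool_rot: [0.0, 0.107, 0.994, 0.0]
contact_force: [0.7, 0.3, 1.2]
gripper_width: 0.702
grasp_force: 0.0
```

Request:
jog_arm(rows=[{"x": -30.9, "y": -27.4, "z": 5.6, "ax": 0, "ay": 0, "az": -0.48, "fingers": 60}, {"x": -30.9, "y": -27.4, "z": 5.6, "ax": 0, "ay": 0, "az": -0.48, "fingers": 60}, {"x": -30.9, "y": -27.4, "z": 5.6, "ax": 0, "ay": 0, "az": -0.48, "fingers": 60}, {"x": -30.9, "y": -27.4, "z": 5.6, "ax": 0, "ay": 0, "az": -0.48, "fingers": 60}, {"x": -30.9, "y": -27.4, "z": 5.6, "ax": 0, "ay": 0, "az": -0.48, "fingers": 60}, {"x": -30.9, "y": -27.4, "z": 5.6, "ax": 0, "ay": 0, "az": -0.48, "fingers": 60}, {"x": -30.9, "y": -27.4, "z": 5.6, "ax": 0, "ay": 0, "az": -0.48, "fingers": 60}, {"x": -30.9, "y": -27.4, "z": 5.6, "ax": 0, "ay": 0, "az": -0.48, "fingers": 60}])

```text
t: 1.85
eef_pos: [0.5756, 0.1121, 0.1415]
tool_rot: [0.0, 0.074, 0.997, 0.0]
contact_force: [-0.3, 2.0, 0.9]
gripper_width: 0.702
grasp_force: 0.0
```

Run:
```python
from h import *
rep();plan(PL,tool(CF),8)
c,im=cam("side");print(proj(c,pinpos()));cv2.imwrite("pics/s2.png",cv2.resize(im[100:300,220:420],None,fx=3,fy=3,interpolation=cv2.INTER_CUBIC))
```

```text
t 1.85 F [-0.3  2.   0.9] w 0.7018446600716647 q [-0.45  0.44  0.2   1.87 -0.11  0.85  1.22] pin [0.5756 0.1121 0.1605] x [-0.989  0.147 -0.   ] z [ 0.  0. -1.]
N 8 xyz [ 0.2  0.1 12.6] axyz [0.   0.   0.01]
[338.42196486 161.11363162]
```

View pics/s2.png

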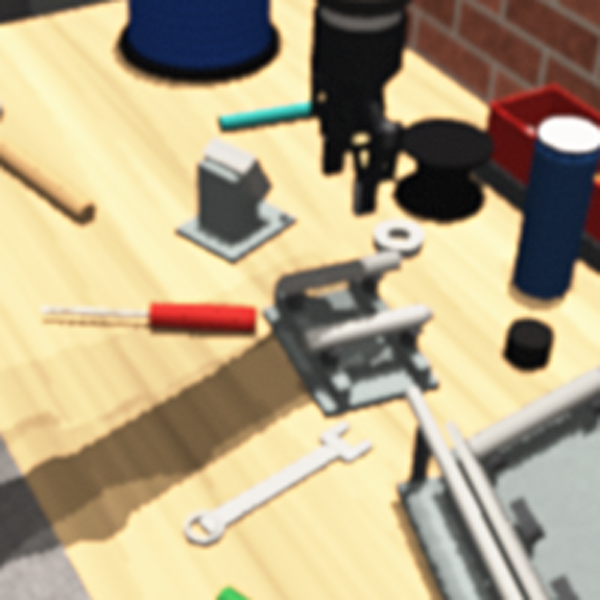

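The gripper stands over the left pin, fingers at crop (333,165) and (365,205), pin mid at (340,271). Descending and closing.

Request:
jog_arm(rows=[{"x": -0.5, "y": 0, "z": 16.8, "ax": 0, "ay": 0, "az": 0, "fingers": 60}, {"x": 0, "y": 0, "z": 16.8, "ax": 0, "ay": 0, "az": 0, "fingers": 60}, {"x": 0, "y": 0, "z": 16.8, "ax": 0, "ay": 0, "az": 0, "fingers": 60}, {"x": 0, "y": 0, "z": 16.8, "ax": 0, "ay": 0, "az": 0, "fingers": 60}, {"x": 0, "y": 0, "z": 16.8, "ax": 0, "ay": 0, "az": 0, "fingers": 60}, {"x": 0, "y": 0, "z": 16.8, "ax": 0, "ay": 0, "az": 0, "fingers": 60}, {"x": 0, "y": 0, "z": 0, "ax": 0, "ay": 0, "az": 0, "fingers": 45}, {"x": 0, "y": 0, "z": 0, "ax": 0, "ay": 0, "az": 0, "fingers": 10}])

```text
t: 2.7
eef_pos: [0.5752, 0.1135, 0.041]
tool_rot: [-0.0, 0.074, 0.997, -0.0]
contact_force: [-0.2, -0.1, 1.2]
gripper_width: 0.37
grasp_force: 0.0
```

Request:
jog_arm(rows=[{"x": 0, "y": 0, "z": 0, "ax": 0, "ay": 0, "az": 0, "fingers": 10}, {"x": 0, "y": 0, "z": 0, "ax": 0, "ay": 0, "az": 0, "fingers": 10}, {"x": 0, "y": 0, "z": 0, "ax": 0, "ay": 0, "az": 0, "fingers": 10}, {"x": 0, "y": 0, "z": 0, "ax": 0, "ay": 0, "az": 0, "fingers": 10}, {"x": 0, "y": 0, "z": -20, "ax": 0, "ay": 0, "az": 0, "fingers": 10}, {"x": 0, "y": 0, "z": -25, "ax": 0, "ay": 0, "az": 0, "fingers": 10}, {"x": 0, "y": 0, "z": -25, "ax": 0, "ay": 0, "az": 0, "fingers": 10}, {"x": 0, "y": 0, "z": -25, "ax": 0, "ay": 0, "az": 0, "fingers": 10}])

```text
t: 3.5
eef_pos: [0.5743, 0.1118, 0.1361]
tool_rot: [-0.001, 0.074, 0.997, -0.001]
contact_force: [0.2, 0.9, -1.8]
gripper_width: 0.212
grasp_force: 59.0
```

Run:
```python
from h import *
rep();print(G+.09*GF[:,0]);plan(G+.09*GF[:,0],tool(GF),8)
```

```text
t 3.5 F [ 0.2  0.9 -1.8] w 0.21229476169661268 q [-0.45  0.44  0.2   1.87 -0.11  0.84  1.22] pin [0.5743 0.1118 0.1551] x [-0.989  0.148  0.002] z [-0.002 -0.002 -1.   ]
[0.65269588 0.32237553 0.12      ]
N 8 xyz [-11.4  26.1   7.4] axyz [-0.91 -3.69 -3.36]
```

Request:
jog_arm(rows=[{"x": -11.4, "y": 26.1, "z": 7.4, "ax": -0.91, "ay": -3.69, "az": -3.36, "fingers": 10}, {"x": -11.4, "y": 26.1, "z": 7.4, "ax": -0.91, "ay": -3.69, "az": -3.36, "fingers": 10}, {"x": -11.4, "y": 26.1, "z": 7.4, "ax": -0.91, "ay": -3.69, "az": -3.36, "fingers": 10}, {"x": -11.4, "y": 26.1, "z": 7.4, "ax": -0.91, "ay": -3.69, "az": -3.36, "fingers": 10}, {"x": -11.4, "y": 26.1, "z": 7.4, "ax": -0.91, "ay": -3.69, "az": -3.36, "fingers": 10}, {"x": -11.4, "y": 26.1, "z": 7.4, "ax": -0.91, "ay": -3.69, "az": -3.36, "fingers": 10}, {"x": -11.4, "y": 26.1, "z": 7.4, "ax": -0.91, "ay": -3.69, "az": -3.36, "fingers": 10}, {"x": -11.4, "y": 26.1, "z": 7.4, "ax": -0.91, "ay": -3.69, "az": -3.36, "fingers": 10}])

```text
t: 4.3
eef_pos: [0.6617, 0.3266, 0.1028]
tool_rot: [0.256, -0.161, 0.952, 0.042]
contact_force: [22.1, 21.7, 6.2]
gripper_width: 0.214
grasp_force: 59.2
```

Run:
```python
from h import *
rep();plan(G+.07*GF[:,0],tool(GF),4)
c,im=cam("top");a=cv2.resize(im[130:230,210:310],None,fx=5,fy=5,interpolation=cv2.INTER_CUBIC)
c2,im2=cam("side");b=cv2.resize(im2[100:200,250:350],None,fx=3,fy=3,interpolation=cv2.INTER_CUBIC)
o=np.zeros((500,800,3),np.uint8);o[:,:500]=a;o[:300,500:]=b;cv2.imwrite("pics/g1.png",o)
F=tool(GF)[:,0]
print([((proj(c,pinpos()+d*F)-[210,130])*5).round() for d in(.06,-.06)],[((proj(c2,pinpos()+d*F)-[250,100])*3+[500,0]).round() for d in(.06,-.06)],(proj(c,G)-[210,130])*5)
```

```text
t 4.3 F [22.1 21.7  6.2] w 0.21390041925302797 q [-0.75  0.54  0.19  1.94  0.25  0.17  1.06] pin [0.6527 0.3235 0.1192] x [-0.818 -0.284 -0.5  ] z [ 0.473  0.162 -0.866]
N 4 xyz [ 5.  -0.3 -0.2] axyz [-0.01  0.01  0.04]
[array([142., 195.]), array([76., 21.])] [array([668., 140.]), array([736.,  51.])] [164.27737335 231.03768982]
```

View pics/g1.png

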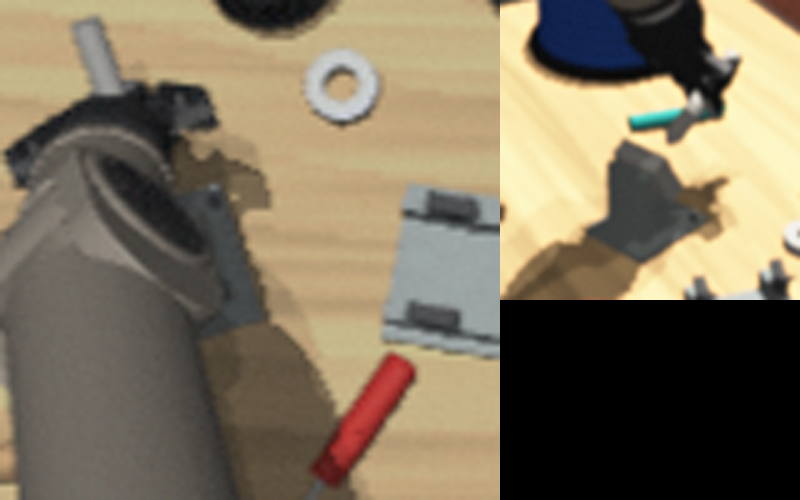

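This picture shows the pin held, upper end at (88,25) and clear of the gauge, but joint 6 is at its lower limit (0.17) with the full 30° tilt. I'll put the pin back and re-grip with the tool tilted 20° the other way, so the wrist needs only 10° at the gauge and rack.

Run:
```python
from h import *
rep();plan(np.array([.5745,.1125,.12]),tool(CF),8)
```

```text
t 4.4 F [-0.6  1.1 -2.2] w 0.21482669788527592 q [-0.75  0.54  0.19  1.94  0.25  0.17  1.06] pin [0.6496 0.3269 0.1174] x [-0.818 -0.29  -0.496] z [ 0.468  0.164 -0.868]
N 8 xyz [ 13.4 -25.9  -4.6] axyz [0.89 3.65 3.42]
```

Request:
jog_arm(rows=[{"x": 13.4, "y": -25.9, "z": -4.6, "ax": 0.89, "ay": 3.65, "az": 3.42, "fingers": 10}, {"x": 13.4, "y": -25.9, "z": -4.6, "ax": 0.89, "ay": 3.65, "az": 3.42, "fingers": 10}, {"x": 13.4, "y": -25.9, "z": -4.6, "ax": 0.89, "ay": 3.65, "az": 3.42, "fingers": 10}, {"x": 13.4, "y": -25.9, "z": -4.6, "ax": 0.89, "ay": 3.65, "az": 3.42, "fingers": 10}, {"x": 13.4, "y": -25.9, "z": -4.6, "ax": 0.89, "ay": 3.65, "az": 3.42, "fingers": 10}, {"x": 13.4, "y": -25.9, "z": -4.6, "ax": 0.89, "ay": 3.65, "az": 3.42, "fingers": 10}, {"x": 13.4, "y": -25.9, "z": -4.6, "ax": 0.89, "ay": 3.65, "az": 3.42, "fingers": 10}, {"x": 13.4, "y": -25.9, "z": -4.6, "ax": 0.89, "ay": 3.65, "az": 3.42, "fingers": 10}])

```text
t: 5.2
eef_pos: [0.5755, 0.1075, 0.1025]
tool_rot: [0.0, 0.08, 0.997, 0.002]
contact_force: [0.2, -0.9, -2.5]
gripper_width: 0.214
grasp_force: 59.7
```

Run:
```python
from h import *
bot.read_camera("top");rep();plan(np.array([.5752,.1135,.062]),tool(CF),5)
```

```text
t 5.25 F [-1.1 -4.7 -2.7] w 0.21577155260738437 q [-0.32  0.48  0.05  1.89 -0.04  0.78  1.15] pin [0.5746 0.1019 0.1218] x [-0.986  0.167  0.004] z [-0.004  0.    -1.   ]
N 5 xyz [ 0.2  2.3 12. ] axyz [-0.   -0.04 -0.22]
```

Run:
```python
from h import *
for i in range(4): bot.read_camera("top");print(pinpos().round(4))
rep();plan(np.array([.5752,.1135,.0615]),tool(CF),6)
```

```text
[0.576  0.1037 0.1216]
[0.5764 0.1063 0.1216]
[0.5765 0.1084 0.1215]
[0.5764 0.1098 0.1216]
t 5.45 F [-0.4 -0.8 -3.4] w 0.21487570485242627 q [-0.33  0.48  0.05  1.89 -0.04  0.77  1.15] pin [0.5764 0.1098 0.1216] x [-0.988  0.155 -0.004] z [ 0.004  0.005 -1.   ]
N 6 xyz [ 0.3  0.5 10. ] axyz [ 0.05  0.03 -0.07]
```

Request:
jog_arm(rows=[{"x": 0.2, "y": 0.2, "z": 10, "ax": 0, "ay": 0, "az": 0, "fingers": 10}, {"x": 0.2, "y": 0.2, "z": 10, "ax": 0, "ay": 0, "az": 0, "fingers": 10}, {"x": 0.2, "y": 0.2, "z": 10, "ax": 0, "ay": 0, "az": 0, "fingers": 10}, {"x": 0.2, "y": 0.2, "z": 10, "ax": 0, "ay": 0, "az": 0, "fingers": 10}, {"x": 0.2, "y": 0.2, "z": 10, "ax": 0, "ay": 0, "az": 0, "fingers": 10}, {"x": 0, "y": 0, "z": 8, "ax": 0, "ay": 0, "az": 0, "fingers": 10}, {"x": 0, "y": 0, "z": 0, "ax": 0, "ay": 0, "az": 0, "fingers": 10}, {"x": 0, "y": 0, "z": 0, "ax": 0, "ay": 0, "az": 0, "fingers": 10}])

```text
t: 6.25
eef_pos: [0.5761, 0.1118, 0.0445]
tool_rot: [0.002, 0.078, 0.997, 0.003]
contact_force: [-0.3, -0.6, -2.9]
gripper_width: 0.215
grasp_force: 59.7
```

Run:
```python
from h import *
rep();plan(np.array([.5752,.1135,.0605]),tool(CF),1)
```

```text
t 6.25 F [-0.3 -0.6 -2.9] w 0.21529228038452075 q [-0.32  0.57  0.04  1.91 -0.04  0.66  1.15] pin [0.576  0.1117 0.0635] x [-0.988  0.155 -0.003] z [ 0.004  0.005 -1.   ]
N 1 xyz [1.1 1.5 3. ] axyz [ 0.32  0.2  -0.39]
```

Request:
jog_arm(rows=[{"x": 0.5, "y": 0.7, "z": 1.5, "ax": 0, "ay": 0, "az": 0, "fingers": 10}, {"x": 0.5, "y": 0.7, "z": 1.5, "ax": 0, "ay": 0, "az": 0, "fingers": 10}, {"x": 0, "y": 0, "z": 0, "ax": 0, "ay": 0, "az": 0, "fingers": 10}, {"x": 0, "y": 0, "z": 0, "ax": 0, "ay": 0, "az": 0, "fingers": 10}, {"x": 0, "y": 0, "z": 0, "ax": 0, "ay": 0, "az": 0, "fingers": 45}, {"x": 0, "y": 0, "z": 0, "ax": 0, "ay": 0, "az": 0, "fingers": 45}, {"x": 0, "y": 0, "z": 0, "ax": 0, "ay": 0, "az": 0, "fingers": 45}, {"x": 0, "y": 0, "z": 0, "ax": 0, "ay": 0, "az": 0, "fingers": 45}])

```text
t: 7.05
eef_pos: [0.575, 0.1132, 0.0416]
tool_rot: [0.002, 0.078, 0.997, 0.003]
contact_force: [-0.2, -0.6, -1.1]
gripper_width: 0.525
grasp_force: 0.0
```

Run:
```python
from h import *
rep();plan(np.array([.5752,.1135,.060]),tool(frame(CY,-20)),6)
```

```text
t 7.05 F [-0.2 -0.6 -1.1] w 0.5249270462148855 q [-0.33  0.57  0.04  1.92 -0.04  0.65  1.15] pin [0.5749 0.1131 0.0606] x [-0.988  0.155 -0.003] z [ 0.004  0.005 -1.   ]
N 6 xyz [1.1 0.1 0.1] axyz [ 0.06  3.36 -0.06]
```

Request:
jog_arm(rows=[{"x": 1.1, "y": 0.1, "z": 0.1, "ax": 0.06, "ay": 3.36, "az": -0.06, "fingers": 45}, {"x": 1.1, "y": 0.1, "z": 0.1, "ax": 0.06, "ay": 3.36, "az": -0.06, "fingers": 45}, {"x": 1.1, "y": 0.1, "z": 0.1, "ax": 0.06, "ay": 3.36, "az": -0.06, "fingers": 45}, {"x": 1.1, "y": 0.1, "z": 0.1, "ax": 0.06, "ay": 3.36, "az": -0.06, "fingers": 45}, {"x": 1.1, "y": 0.1, "z": 0.1, "ax": 0.06, "ay": 3.36, "az": -0.06, "fingers": 45}, {"x": 1.1, "y": 0.1, "z": 0.1, "ax": 0.06, "ay": 3.36, "az": -0.06, "fingers": 45}, {"x": 0, "y": 0, "z": 0, "ax": 0, "ay": 0, "az": 0, "fingers": 45}, {"x": 0, "y": 0, "z": 0, "ax": 0, "ay": 0, "az": 0, "fingers": 30}], force=80)

```text
t: 7.85
eef_pos: [0.5688, 0.1148, 0.0418]
tool_rot: [-0.172, 0.073, 0.982, 0.013]
contact_force: [0.1, 0.8, -0.4]
gripper_width: 0.366
grasp_force: 0.0
```

Request:
jog_arm(rows=[{"x": 0, "y": 0, "z": 0, "ax": 0, "ay": 0, "az": 0, "fingers": 10}, {"x": 0, "y": 0, "z": 0, "ax": 0, "ay": 0, "az": 0, "fingers": 10}, {"x": 0, "y": 0, "z": 0, "ax": 0, "ay": 0, "az": 0, "fingers": 10}, {"x": 0, "y": 0, "z": 0, "ax": 0, "ay": 0, "az": 0, "fingers": 10}, {"x": -7, "y": 0, "z": -19, "ax": 0, "ay": 0, "az": 0, "fingers": 10}, {"x": -9, "y": 0, "z": -24, "ax": 0, "ay": 0, "az": 0, "fingers": 10}, {"x": -9, "y": 0, "z": -24, "ax": 0, "ay": 0, "az": 0, "fingers": 10}, {"x": -5, "y": 0, "z": -14, "ax": 0, "ay": 0, "az": 0, "fingers": 10}])

```text
t: 8.65
eef_pos: [0.6255, 0.1053, 0.1091]
tool_rot: [-0.172, 0.073, 0.982, 0.012]
contact_force: [0.8, 0.2, -3.1]
gripper_width: 0.203
grasp_force: 78.2
```

Run:
```python
from h import *
rep();plan(G+.09*GF[:,0],tool(frame(GY,10)),7)
```

```text
t 8.65 F [ 0.8  0.2 -3.1] w 0.2028836223594961 q [-0.21  0.72  0.    1.48 -0.12  1.27  1.27] pin [0.6319 0.1043 0.127 ] x [-0.93   0.14   0.339] z [-0.336  0.05  -0.941]
N 7 xyz [-6.4 31.1  1. ] axyz [ 0.34 -4.18 -3.96]
```

Request:
jog_arm(rows=[{"x": -6.4, "y": 31.1, "z": 1, "ax": 0.34, "ay": -4.18, "az": -3.96, "fingers": 10}, {"x": -6.4, "y": 31.1, "z": 1, "ax": 0.34, "ay": -4.18, "az": -3.96, "fingers": 10}, {"x": -6.4, "y": 31.1, "z": 1, "ax": 0.34, "ay": -4.18, "az": -3.96, "fingers": 10}, {"x": -6.4, "y": 31.1, "z": 1, "ax": 0.34, "ay": -4.18, "az": -3.96, "fingers": 10}, {"x": -6.4, "y": 31.1, "z": 1, "ax": 0.34, "ay": -4.18, "az": -3.96, "fingers": 10}, {"x": -6.4, "y": 31.1, "z": 1, "ax": 0.34, "ay": -4.18, "az": -3.96, "fingers": 10}, {"x": -6.4, "y": 31.1, "z": 1, "ax": 0.34, "ay": -4.18, "az": -3.96, "fingers": 10}, {"x": 0, "y": 0, "z": 0, "ax": 0, "ay": 0, "az": 0, "fingers": 10}])

```text
t: 9.45
eef_pos: [0.6493, 0.3315, 0.0995]
tool_rot: [0.084, -0.17, 0.982, 0.017]
contact_force: [-0.9, 0.6, -2.9]
gripper_width: 0.212
grasp_force: 78.4
```

Run:
```python
from h import *
for i in range(6):bot.read_camera("side")
rep();plan(G+.073*GF[:,0],tool(frame(GY,10)),3)
c,im=cam("top");a=cv2.resize(im[130:230,210:310],None,fx=5,fy=5,interpolation=cv2.INTER_CUBIC)
c2,im2=cam("side");b=cv2.resize(im2[100:200,250:350],None,fx=3,fy=3,interpolation=cv2.INTER_CUBIC)
o=np.zeros((500,800,3),np.uint8);o[:,:500]=a;o[:300,500:]=b;cv2.imwrite("pics/g2.png",o)
F=tool(GF)[:,0]
print([((proj(c,pinpos()+d*F)-[210,130])*5).round() for d in(.06,-.06)],[((proj(c2,pinpos()+d*F)-[250,100])*3+[500,0]).round() for d in(.06,-.06)])
```

```text
t 9.75 F [ 0.1 -1.2 -3.8] w 0.2107646159186817 q [-0.52  0.62 -0.06  1.66  0.11  0.7   1.26] pin [0.6521 0.3214 0.1188] x [-0.932 -0.318 -0.171] z [ 0.162  0.056 -0.985]
N 3 xyz [4.9 0.2 1.6] axyz [-0.01 -0.04 -0.05]
[array([149., 191.]), array([83., 17.])] [array([672., 140.]), array([741.,  51.])]
```

View pics/g2.png

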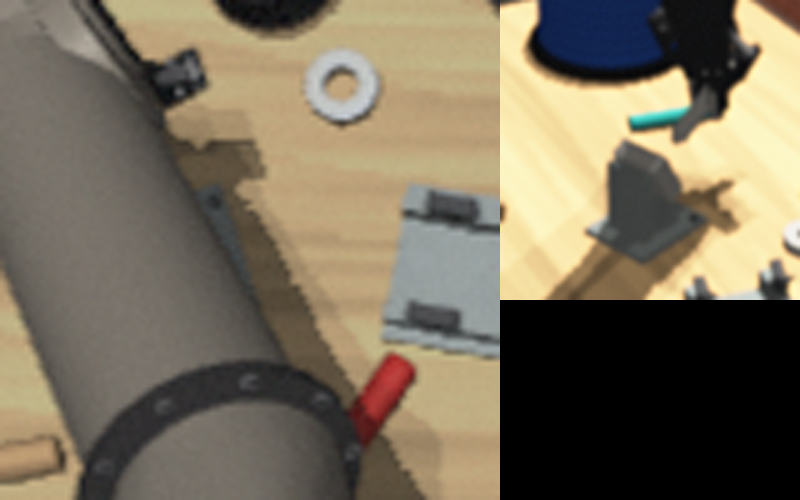

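The gauge is hidden under the forearm in this view. The pin is held at the pose I wanted with joint 6 at 0.70, so I'll feel for contact.

Request:
jog_arm(rows=[{"x": 7.5, "y": 0.3, "z": 2.6, "ax": 0, "ay": 0, "az": 0, "fingers": 10}, {"x": 7.5, "y": 0.2, "z": 2.6, "ax": 0, "ay": 0, "az": 0, "fingers": 10}, {"x": 7.5, "y": 0, "z": 2.6, "ax": 0, "ay": 0, "az": 0, "fingers": 10}, {"x": 0, "y": 0, "z": 0, "ax": 0, "ay": 0, "az": 0, "fingers": 10}, {"x": 1.9, "y": 0, "z": 0.7, "ax": 0, "ay": 0, "az": 0, "fingers": 10}, {"x": 1.9, "y": 0, "z": 0.7, "ax": 0, "ay": 0, "az": 0, "fingers": 10}, {"x": 1.9, "y": 0, "z": 0.7, "ax": 0, "ay": 0, "az": 0, "fingers": 10}, {"x": 0, "y": 0, "z": 0, "ax": 0, "ay": 0, "az": 0, "fingers": 10}])

```text
t: 10.65
eef_pos: [0.6292, 0.3168, 0.0857]
tool_rot: [0.085, -0.165, 0.983, 0.015]
contact_force: [-1.0, -0.0, -3.2]
gripper_width: 0.211
grasp_force: 78.4
```

```bash
cat >> h.py <<'E'
def feel(O,F):
    o,p,R=state();d=F.T@(p-OFF*R[:,2]-O);print("t",o["t"],"in frame mm",np.round(d*1e3,1),"F frame",np.round(F.T@np.array(o["contact_force"]),1),"torq",np.round(o["torque"],2),"w",round(o["gripper_width"],3),"q6",round(o["q"][5],2))
E
python3 -c "
from h import *
feel(G,GF)"
```

```text
t 10.65 in frame mm [58.6  2.3  0.1] F frame [-2.4  0.3 -2.3] torq [-0.09  0.29 -0.05] w 0.211 q6 0.64
```

Request:
jog_arm(rows=[{"x": 0.9, "y": -1, "z": 0.3, "ax": 0, "ay": 0, "az": 0, "fingers": 10}, {"x": 0.9, "y": -1, "z": 0.3, "ax": 0, "ay": 0, "az": 0, "fingers": 10}, {"x": 0.9, "y": 0, "z": 0.3, "ax": 0, "ay": 0, "az": 0, "fingers": 10}, {"x": 0.9, "y": 0, "z": 0.3, "ax": 0, "ay": 0, "az": 0, "fingers": 10}, {"x": 0, "y": 0, "z": 0, "ax": 0, "ay": 0, "az": 0, "fingers": 10}, {"x": 0, "y": 0, "z": 0, "ax": 0, "ay": 0, "az": 0, "fingers": 10}, {"x": 0, "y": 0, "z": 0, "ax": 0, "ay": 0, "az": 0, "fingers": 10}, {"x": 0, "y": 0, "z": 0, "ax": 0, "ay": 0, "az": 0, "fingers": 10}])

```text
t: 11.45
eef_pos: [0.6272, 0.3143, 0.0843]
tool_rot: [0.085, -0.165, 0.983, 0.015]
contact_force: [1.5, 2.2, -2.2]
gripper_width: 0.208
grasp_force: 78.4
```

```bash
python3 -c "
from h import *
feel(G,GF)"
```

```text
t 11.45 in frame mm [55.5  0.6  0.3] F frame [ 0.7  1.6 -3. ] torq [0.28 0.03 0.05] w 0.208 q6 0.64
```

Request:
jog_arm(rows=[{"x": 0.9, "y": 1, "z": 0.3, "ax": 0, "ay": 0, "az": 0, "fingers": 10}, {"x": 0.9, "y": 0.5, "z": 0.3, "ax": 0, "ay": 0, "az": 0, "fingers": 10}, {"x": 0.9, "y": 0, "z": 0.3, "ax": 0, "ay": 0, "az": 0, "fingers": 10}, {"x": 0.9, "y": 0, "z": 0.3, "ax": 0, "ay": 0, "az": 0, "fingers": 10}, {"x": 0, "y": 0, "z": 0, "ax": 0, "ay": 0, "az": 0, "fingers": 10}, {"x": 0, "y": 0, "z": 0, "ax": 0, "ay": 0, "az": 0, "fingers": 10}, {"x": 0, "y": 0, "z": 0, "ax": 0, "ay": 0, "az": 0, "fingers": 10}, {"x": 0, "y": 0, "z": 0, "ax": 0, "ay": 0, "az": 0, "fingers": 10}])

```text
t: 12.25
eef_pos: [0.6241, 0.315, 0.083]
tool_rot: [0.086, -0.165, 0.982, 0.016]
contact_force: [3.0, 3.9, 0.6]
gripper_width: 0.205
grasp_force: 78.5
```

```bash
python3 -c "
from h import *
feel(G,GF)"
```

```text
t 12.25 in frame mm [52.5  2.3  0.5] F frame [ 3.8  2.7 -1.5] torq [ 0.79 -0.44 -0.03] w 0.205 q6 0.63
```

Request:
jog_arm(rows=[{"x": 0.9, "y": 1, "z": 0.2, "ax": 0, "ay": 0, "az": 0, "fingers": 10}, {"x": 0.9, "y": 0.5, "z": 0.2, "ax": 0, "ay": 0, "az": 0, "fingers": 10}, {"x": 0.9, "y": 0, "z": 0.2, "ax": 0, "ay": 0, "az": 0, "fingers": 10}, {"x": 0.9, "y": 0, "z": 0.2, "ax": 0, "ay": 0, "az": 0, "fingers": 10}, {"x": 0, "y": 0, "z": 0, "ax": 0, "ay": 0, "az": 0, "fingers": 10}, {"x": 0, "y": 0, "z": 0, "ax": 0, "ay": 0, "az": 0, "fingers": 10}, {"x": 0, "y": 0, "z": 0, "ax": 0, "ay": 0, "az": 0, "fingers": 10}, {"x": 0, "y": 0, "z": 0, "ax": 0, "ay": 0, "az": 0, "fingers": 10}])

```text
t: 13.05
eef_pos: [0.6234, 0.3151, 0.0832]
tool_rot: [0.089, -0.164, 0.982, 0.016]
contact_force: [8.1, 2.4, 3.5]
gripper_width: 0.211
grasp_force: 78.6
```

```bash
python3 -c "
from h import *
feel(G,GF)"
```

```text
t 13.05 in frame mm [52.   2.6  1.1] F frame [ 9.  -0.4 -1.2] torq [ 0.63 -1.67 -0.03] w 0.211 q6 0.62
```

Axial stop at 52.0 mm, with the pin sliding in and self-centring over the last 4 mm. That is the chamfered end, on the tool +x side. I'll withdraw it and take it to the right berth.

Request:
jog_arm(rows=[{"x": -9.4, "y": 0, "z": -3.4, "ax": 0, "ay": 0, "az": 0, "fingers": 10}, {"x": -14, "y": 0, "z": -5, "ax": 0, "ay": 0, "az": 0, "fingers": 10}, {"x": -5, "y": -10, "z": -25, "ax": 0, "ay": 0, "az": 0, "fingers": 10}, {"x": 0, "y": -30, "z": -35, "ax": 0, "ay": 0, "az": 0, "fingers": 10}, {"x": 0, "y": -45, "z": -20, "ax": 0, "ay": 0, "az": 0, "fingers": 10}, {"x": 0, "y": -45, "z": 0, "ax": 0, "ay": 0, "az": 0, "fingers": 10}, {"x": 0, "y": -45, "z": 0, "ax": 0, "ay": 0, "az": 0, "fingers": 10}, {"x": 0, "y": -30, "z": 0, "ax": 0, "ay": 0, "az": 0, "fingers": 10}])

```text
t: 13.85
eef_pos: [0.6977, 0.1186, 0.1711]
tool_rot: [0.083, -0.163, 0.983, 0.013]
contact_force: [0.6, -0.6, -3.2]
gripper_width: 0.203
grasp_force: 78.5
```

```bash
python3 -c "
from h import *
rep();plan(BR+.015*RF[:,0]+[0,0,.08],tool(frame(RY,10)),10)"
```

```text
t 13.85 F [ 0.6 -0.6 -3.2] w 0.20329868194692613 q [-0.2   0.51 -0.08  1.67  0.04  0.8   1.62] pin [0.6947 0.1176 0.1898] x [-0.933 -0.318 -0.167] z [ 0.158  0.053 -0.986]
N 10 xyz [ 16.4 -40.2  -2.1] axyz [ 0.58 -0.04  3.39]
```

Request:
jog_arm(rows=[{"x": 16.4, "y": -40.2, "z": -2.1, "ax": 0.58, "ay": 0, "az": 3.39, "fingers": 10}, {"x": 16.4, "y": -40.2, "z": -2.1, "ax": 0.58, "ay": 0, "az": 3.39, "fingers": 10}, {"x": 16.4, "y": -40.2, "z": -2.1, "ax": 0.58, "ay": 0, "az": 3.39, "fingers": 10}, {"x": 16.4, "y": -40.2, "z": -2.1, "ax": 0.58, "ay": 0, "az": 3.39, "fingers": 10}, {"x": 16.4, "y": -40.2, "z": -2.1, "ax": 0.58, "ay": 0, "az": 3.39, "fingers": 10}, {"x": 16.4, "y": -40.2, "z": -2.1, "ax": 0.58, "ay": 0, "az": 3.39, "fingers": 10}, {"x": 16.4, "y": -40.2, "z": -2.1, "ax": 0.58, "ay": 0, "az": 3.39, "fingers": 10}, {"x": 16.4, "y": -40.2, "z": -2.1, "ax": 0.58, "ay": 0, "az": 3.39, "fingers": 10}])

```text
t: 14.65
eef_pos: [0.6046, -0.209, 0.1644]
tool_rot: [0.083, 0.075, 0.994, -0.005]
contact_force: [0.1, 0.2, -2.8]
gripper_width: 0.21
grasp_force: 78.6
```

Request:
jog_arm(rows=[{"x": 16.4, "y": -40.2, "z": -2.1, "ax": 0.58, "ay": 0, "az": 3.39, "fingers": 10}, {"x": 16.4, "y": -40.2, "z": -2.1, "ax": 0.58, "ay": 0, "az": 3.39, "fingers": 10}, {"x": 0, "y": 0, "z": 0, "ax": 0, "ay": 0, "az": 0, "fingers": 10}, {"x": 0, "y": 0, "z": 0, "ax": 0, "ay": 0, "az": 0, "fingers": 10}, {"x": 0, "y": 0, "z": 0, "ax": 0, "ay": 0, "az": 0, "fingers": 10}, {"x": 0, "y": 0, "z": 0, "ax": 0, "ay": 0, "az": 0, "fingers": 10}, {"x": 0, "y": 0, "z": 0, "ax": 0, "ay": 0, "az": 0, "fingers": 10}, {"x": 0, "y": 0, "z": 0, "ax": 0, "ay": 0, "az": 0, "fingers": 10}])

```text
t: 15.45
eef_pos: [0.5611, -0.2798, 0.164]
tool_rot: [0.085, 0.133, 0.987, -0.01]
contact_force: [-0.3, -0.3, -2.7]
gripper_width: 0.207
grasp_force: 78.6
```

Run:
```python
from h import *
rep();feel(BR,RF)
c,im=cam("top");a=cv2.resize(im[145:235,350:450],None,fx=4,fy=4,interpolation=cv2.INTER_CUBIC)
c2,im2=cam("side");b=cv2.resize(im2[190:340,340:480],None,fx=2.8,fy=2.8,interpolation=cv2.INTER_CUBIC)
o=np.zeros((420,792,3),np.uint8);o[:360,:400]=a;o[:420,400:]=b[:420,:392];cv2.imwrite("pics/r1.png",o)
F=RF[:,0];Q=pinpos()
for nm,P in(("held",Q),("BL",BL),("BM",BM),("BR",BR)):
    for d in(.06,0,-.05):
        print(nm,d,((proj(c,P+d*F)-[350,145])*4).round(),((proj(c2,P+d*F)-[340,190])*2.8+[400,0]).round())
```

```text
t 15.45 F [-0.3 -0.3 -2.7] w 0.20735052017922856 q [ 0.29  0.39  0.11  1.88 -0.1   0.71  1.76] pin [ 0.5579 -0.279   0.1827] x [-0.95  0.26 -0.17] z [ 0.165 -0.042 -0.985]
t 15.45 in frame mm [56.3  6.8 68.8] F frame [-1.6 -0.4 -2.3] torq [-0.01  0.22 -0.01] w 0.207 q6 0.71
held 0.06 [338.  74.] [762. 133.]
held 0 [308. 146.] [681. 178.]
held -0.05 [284. 205.] [615. 214.]
BL 0.06 [133.  63.] [625.  99.]
BL 0 [109. 131.] [558. 136.]
BL -0.05 [ 90. 185.] [504. 167.]
BM 0.06 [220.  89.] [667. 162.]
BM 0 [195. 156.] [597. 201.]
BM -0.05 [174. 211.] [539. 233.]
BR 0.06 [308. 115.] [716. 233.]
BR 0 [280. 182.] [640. 274.]
BR -0.05 [258. 236.] [578. 308.]
```

View pics/r1.png

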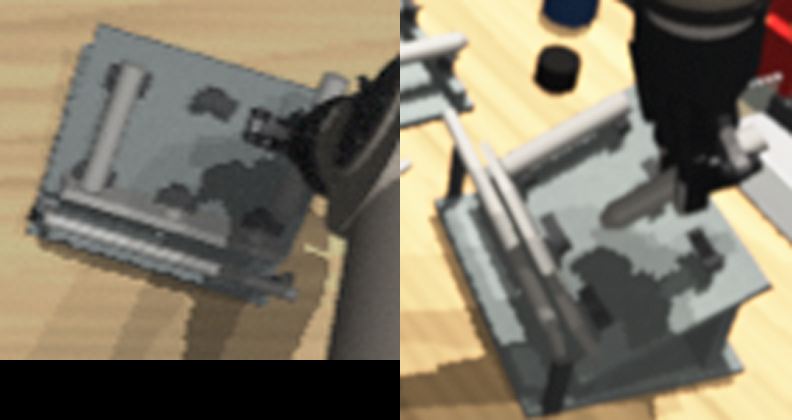

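Predicted and seen points agree: pin_c's upper end is at (132,68) against (133,63), and the right lower notch is at (262,222) against (262,225). The berth estimate is good to about 2 mm. Lowering.

```bash
python3 -c "
from h import *
plan(BR+RF@[.014,0,.006],tool(frame(RY,10)),6)"
```

```text
N 6 xyz [ 3.  -1.1 12.3] axyz [ 0.04 -0.03  0.04]
```

Request:
jog_arm(rows=[{"x": 3, "y": -1.1, "z": 12.3, "ax": 0.04, "ay": 0, "az": 0, "fingers": 10}, {"x": 3, "y": -1.1, "z": 12.3, "ax": 0.04, "ay": 0, "az": 0, "fingers": 10}, {"x": 3, "y": -1.1, "z": 12.3, "ax": 0.04, "ay": 0, "az": 0, "fingers": 10}, {"x": 3, "y": -1.1, "z": 12.3, "ax": 0.04, "ay": 0, "az": 0, "fingers": 10}, {"x": 3, "y": -1.1, "z": 12.3, "ax": 0.04, "ay": 0, "az": 0, "fingers": 10}, {"x": 3, "y": -1.1, "z": 12.3, "ax": 0.04, "ay": 0, "az": 0, "fingers": 10}, {"x": 0, "y": 0, "z": 0, "ax": 0, "ay": 0, "az": 0, "fingers": 10}, {"x": 0, "y": 0, "z": 0, "ax": 0, "ay": 0, "az": 0, "fingers": 10}])

```text
t: 16.35
eef_pos: [0.554, -0.2856, 0.0879]
tool_rot: [0.085, 0.134, 0.987, -0.012]
contact_force: [0.7, 0.5, -2.6]
gripper_width: 0.207
grasp_force: 78.6
```

```bash
python3 -c "
from h import *
feel(BR,RF);plan(BR+RF@[.014,0,.000],tool(frame(RY,10)),4)"
```

```text
t 16.35 in frame mm [13.6 -0.6  5.5] F frame [-0.8  0.7 -2.5] torq [0.06 0.23 0.  ] w 0.207 q6 0.55
N 4 xyz [-0.6  0.1  1.3] axyz [-0.   -0.05  0.05]
```

Request:
jog_arm(rows=[{"x": -0.5, "y": 0, "z": 1.4, "ax": 0, "ay": 0, "az": 0, "fingers": 10}, {"x": -0.5, "y": 0, "z": 1.4, "ax": 0, "ay": 0, "az": 0, "fingers": 10}, {"x": -0.5, "y": 0, "z": 1.4, "ax": 0, "ay": 0, "az": 0, "fingers": 10}, {"x": -0.5, "y": 0, "z": 1.4, "ax": 0, "ay": 0, "az": 0, "fingers": 10}, {"x": 0, "y": 0, "z": 0, "ax": 0, "ay": 0, "az": 0, "fingers": 10}, {"x": 0, "y": 0, "z": 0, "ax": 0, "ay": 0, "az": 0, "fingers": 10}, {"x": 0, "y": 0, "z": 0, "ax": 0, "ay": 0, "az": 0, "fingers": 10}, {"x": 0, "y": 0, "z": 0, "ax": 0, "ay": 0, "az": 0, "fingers": 10}])

```text
t: 17.15
eef_pos: [0.5568, -0.2863, 0.0841]
tool_rot: [0.085, 0.134, 0.987, -0.012]
contact_force: [-4.5, 2.7, 7.5]
gripper_width: 0.209
grasp_force: 80.1
```

```bash
python3 -c "
from h import *
feel(BR,RF)"
```

```text
t 17.15 in frame mm [14.3 -0.5  0.8] F frame [-0.6  1.3  9.1] torq [ 0.49  0.75 -0.03] w 0.209 q6 0.54
```

Request:
jog_arm(rows=[{"x": 0.3, "y": 0, "z": -0.9, "ax": 0, "ay": 0, "az": 0, "fingers": 10}, {"x": 2.4, "y": 0, "z": 0.9, "ax": 0, "ay": 0, "az": 0, "fingers": 10}, {"x": 2.4, "y": 0, "z": 0.9, "ax": 0, "ay": 0, "az": 0, "fingers": 10}, {"x": 2.4, "y": 0, "z": 0.9, "ax": 0, "ay": 0, "az": 0, "fingers": 10}, {"x": 2.4, "y": 0, "z": 0.9, "ax": 0, "ay": 0, "az": 0, "fingers": 10}, {"x": 0, "y": 0, "z": 0, "ax": 0, "ay": 0, "az": 0, "fingers": 10}, {"x": 0, "y": 0, "z": 0, "ax": 0, "ay": 0, "az": 0, "fingers": 10}, {"x": 0, "y": 0, "z": 0, "ax": 0, "ay": 0, "az": 0, "fingers": 10}])

```text
t: 17.95
eef_pos: [0.548, -0.2838, 0.0789]
tool_rot: [0.085, 0.134, 0.987, -0.012]
contact_force: [0.0, 0.8, 6.2]
gripper_width: 0.205
grasp_force: 79.4
```

```bash
python3 -c "
from h import *
feel(BR,RF)"
```

```text
t 17.95 in frame mm [ 3.8 -0.5  0.9] F frame [3.  0.7 5.5] torq [ 0.24  0.12 -0.07] w 0.205 q6 0.52
```

Request:
jog_arm(rows=[{"x": 1.9, "y": 0, "z": 0.7, "ax": 0, "ay": 0, "az": 0, "fingers": 10}, {"x": 1.9, "y": 0, "z": 0.7, "ax": 0, "ay": 0, "az": 0, "fingers": 10}, {"x": 1.9, "y": 0, "z": 0.7, "ax": 0, "ay": 0, "az": 0, "fingers": 10}, {"x": 0, "y": 0, "z": 0, "ax": 0, "ay": 0, "az": 0, "fingers": 10}, {"x": 0, "y": 0, "z": 0, "ax": 0, "ay": 0, "az": 0, "fingers": 10}, {"x": 0, "y": 0, "z": 0, "ax": 0, "ay": 0, "az": 0, "fingers": 10}, {"x": 0, "y": 0, "z": 0, "ax": 0, "ay": 0, "az": 0, "fingers": 10}, {"x": 0, "y": 0, "z": 0, "ax": 0, "ay": 0, "az": 0, "fingers": 10}])

```text
t: 18.75
eef_pos: [0.5451, -0.2829, 0.0771]
tool_rot: [0.087, 0.133, 0.987, -0.012]
contact_force: [2.6, 0.1, 7.2]
gripper_width: 0.205
grasp_force: 79.7
```

```bash
python3 -c "
from h import *
feel(BR,RF)"
```

```text
t 18.75 in frame mm [ 0.2 -0.3  0.8] F frame [5.7 0.7 5. ] torq [ 0.27 -0.58 -0.16] w 0.205 q6 0.51
```

Request:
jog_arm(rows=[{"x": 1.9, "y": 0, "z": 0.7, "ax": 0, "ay": 0, "az": 0, "fingers": 10}, {"x": 1.9, "y": 0, "z": 0.7, "ax": 0, "ay": 0, "az": 0, "fingers": 10}, {"x": 1.9, "y": 0, "z": 0.7, "ax": 0, "ay": 0, "az": 0, "fingers": 10}, {"x": 0, "y": 0, "z": 0, "ax": 0, "ay": 0, "az": 0, "fingers": 10}, {"x": 0, "y": 0, "z": 0, "ax": 0, "ay": 0, "az": 0, "fingers": 10}, {"x": 0, "y": 0, "z": 0, "ax": 0, "ay": 0, "az": 0, "fingers": 10}, {"x": 0, "y": 0, "z": 0, "ax": 0, "ay": 0, "az": 0, "fingers": 10}, {"x": 0, "y": 0, "z": 0, "ax": 0, "ay": 0, "az": 0, "fingers": 10}])

```text
t: 19.55
eef_pos: [0.545, -0.2828, 0.0769]
tool_rot: [0.092, 0.133, 0.987, -0.013]
contact_force: [9.2, -1.1, 13.5]
gripper_width: 0.208
grasp_force: 79.9
```

```bash
python3 -c "
from h import *
feel(BR,RF)"
```

```text
t 19.55 in frame mm [-0.2 -0.3  0.8] F frame [14.6  1.4  7.1] torq [-0.05 -2.06 -0.16] w 0.208 q6 0.49
```

Request:
jog_arm(rows=[{"x": -2.4, "y": 0, "z": -1.2, "ax": 0, "ay": 0, "az": 0, "fingers": 10}, {"x": -2.4, "y": 0, "z": -1.2, "ax": 0, "ay": 0, "az": 0, "fingers": 10}, {"x": 0, "y": 0, "z": 0, "ax": 0, "ay": 0, "az": 0, "fingers": 10}, {"x": 0, "y": 0, "z": 0, "ax": 0, "ay": 0, "az": 0, "fingers": 45}, {"x": 0, "y": 0, "z": 0, "ax": 0, "ay": 0, "az": 0, "fingers": 45}, {"x": 0, "y": 0, "z": 0, "ax": 0, "ay": 0, "az": 0, "fingers": 45}, {"x": 0, "y": 0, "z": 0, "ax": 0, "ay": 0, "az": 0, "fingers": 45}, {"x": 0, "y": 0, "z": 0, "ax": 0, "ay": 0, "az": 0, "fingers": 45}])

```text
t: 20.35
eef_pos: [0.5415, -0.2821, 0.0755]
tool_rot: [0.084, 0.134, 0.987, -0.012]
contact_force: [1.4, 0.2, 0.1]
gripper_width: 0.526
grasp_force: 0.0
```

```bash
python3 -c "
from h import *
feel(BR,RF);rep()"
```

```text
t 20.35 in frame mm [-3.7 -0.6  1.3] F frame [ 1.1  0.5 -0.5] torq [0.03 0.15 0.02] w 0.526 q6 0.51
t 20.35 F [1.4 0.2 0.1] w 0.5255225514970457 q [ 0.32  0.49  0.08  1.97 -0.12  0.51  1.8 ] pin [ 0.5384 -0.2813  0.0942] x [-0.95   0.262 -0.17 ] z [ 0.164 -0.046 -0.985]
```

Request:
jog_arm(rows=[{"x": 0, "y": 0, "z": -15, "ax": 0, "ay": 0, "az": 0, "fingers": 60}, {"x": 0, "y": 0, "z": -35, "ax": 0, "ay": 0, "az": 0, "fingers": 60}, {"x": 0, "y": 0, "z": -45, "ax": 0, "ay": 0, "az": 0, "fingers": 60}, {"x": 0, "y": 20, "z": -25, "ax": 0, "ay": 0, "az": 0, "fingers": 60}, {"x": 0, "y": 40, "z": 0, "ax": 0, "ay": 0, "az": 0, "fingers": 60}, {"x": 0, "y": 40, "z": 0, "ax": 0, "ay": 0, "az": 0, "fingers": 60}, {"x": 0, "y": 40, "z": 0, "ax": 0, "ay": 0, "az": 0, "fingers": 60}, {"x": 0, "y": 20, "z": 0, "ax": 0, "ay": 0, "az": 0, "fingers": 60}])

```text
t: 21.15
eef_pos: [0.5656, -0.1182, 0.1953]
tool_rot: [0.086, 0.131, 0.988, -0.011]
contact_force: [0.0, 0.2, 0.1]
gripper_width: 0.701
grasp_force: 0.0
```

```bash
python3 -c "
from h import *
rep();plan(np.array([.554,.037,.12]),tool(frame(CY,-20)),6)"
```

```text
t 21.15 F [0.  0.2 0.1] w 0.7007277595827686 q [0.01 0.27 0.08 1.97 0.01 0.73 1.39] pin [ 0.5624 -0.1174  0.214 ] x [-0.951  0.258 -0.172] z [ 0.166 -0.044 -0.985]
N 6 xyz [ 7.9 24.9 16. ] axyz [ 0.11  4.98 -1.12]
```

Request:
jog_arm(rows=[{"x": 7.9, "y": 24.9, "z": 16, "ax": 0.11, "ay": 4.98, "az": -1.12, "fingers": 60}, {"x": 7.9, "y": 24.9, "z": 16, "ax": 0.11, "ay": 4.98, "az": -1.12, "fingers": 60}, {"x": 7.9, "y": 24.9, "z": 16, "ax": 0.11, "ay": 4.98, "az": -1.12, "fingers": 60}, {"x": 7.9, "y": 24.9, "z": 16, "ax": 0.11, "ay": 4.98, "az": -1.12, "fingers": 60}, {"x": 7.9, "y": 24.9, "z": 16, "ax": 0.11, "ay": 4.98, "az": -1.12, "fingers": 60}, {"x": 7.9, "y": 24.9, "z": 16, "ax": 0.11, "ay": 4.98, "az": -1.12, "fingers": 60}, {"x": 0, "y": 0, "z": 0, "ax": 0, "ay": 0, "az": 0, "fingers": 50}, {"x": 0, "y": 0, "z": 0, "ax": 0, "ay": 0, "az": 0, "fingers": 50}])

```text
t: 21.95
eef_pos: [0.5473, 0.0335, 0.1005]
tool_rot: [-0.174, 0.075, 0.982, 0.012]
contact_force: [-0.2, -0.8, -0.1]
gripper_width: 0.584
grasp_force: 0.0
```

```bash
python3 -c "
from h import *
rep();plan(np.array([.554,.037,.06]),tool(frame(CY,-20)),5)"
```

```text
t 21.95 F [-0.2 -0.8 -0.1] w 0.5835983476328491 q [-0.11  0.61 -0.02  1.71 -0.09  1.16  1.34] pin [0.5537 0.0326 0.1184] x [-0.928  0.142  0.343] z [-0.34   0.05  -0.939]
N 5 xyz [-3.9  0.9 11. ] axyz [-0.01 -0.01 -0.04]
```

Request:
jog_arm(rows=[{"x": -3.9, "y": 0.5, "z": 11, "ax": 0, "ay": 0, "az": 0, "fingers": 50}, {"x": -3.9, "y": 0.5, "z": 11, "ax": 0, "ay": 0, "az": 0, "fingers": 50}, {"x": -3.9, "y": 0.5, "z": 11, "ax": 0, "ay": 0, "az": 0, "fingers": 50}, {"x": -3.9, "y": 0.5, "z": 11, "ax": 0, "ay": 0, "az": 0, "fingers": 50}, {"x": -3.9, "y": 0.5, "z": 11, "ax": 0, "ay": 0, "az": 0, "fingers": 50}, {"x": 0, "y": 0, "z": 0, "ax": 0, "ay": 0, "az": 0, "fingers": 50}, {"x": 0, "y": 0, "z": 0, "ax": 0, "ay": 0, "az": 0, "fingers": 50}, {"x": 0, "y": 0, "z": 0, "ax": 0, "ay": 0, "az": 0, "fingers": 50}])

```text
t: 22.75
eef_pos: [0.5474, 0.0359, 0.0423]
tool_rot: [-0.174, 0.075, 0.982, 0.012]
contact_force: [0.4, -0.7, 0.2]
gripper_width: 0.586
grasp_force: 0.0
```

```bash
python3 -c "
from h import *
rep();plan(np.array([.554,.037,.06]),tool(frame(CY,-20)),1)"
```

```text
t 22.75 F [ 0.4 -0.7  0.2] w 0.5864513799354233 q [-0.11  0.69 -0.02  1.73 -0.09  1.06  1.35] pin [0.5538 0.035  0.0602] x [-0.928  0.143  0.343] z [-0.339  0.05  -0.939]
N 1 xyz [0.  2.  0.2] axyz [-0.01 -0.05 -0.25]
```

Request:
jog_arm(rows=[{"x": 0, "y": 1, "z": 0, "ax": 0, "ay": 0, "az": 0, "fingers": 10}, {"x": 0, "y": 0, "z": 0, "ax": 0, "ay": 0, "az": 0, "fingers": 10}, {"x": 0, "y": 0, "z": 0, "ax": 0, "ay": 0, "az": 0, "fingers": 10}, {"x": 0, "y": 0, "z": 0, "ax": 0, "ay": 0, "az": 0, "fingers": 10}, {"x": 0, "y": 0, "z": 0, "ax": 0, "ay": 0, "az": 0, "fingers": 10}, {"x": 6.8, "y": 0, "z": -18.8, "ax": 0, "ay": 0, "az": 0, "fingers": 10}, {"x": 11, "y": 0, "z": -31, "ax": 0, "ay": 0, "az": 0, "fingers": 10}, {"x": 10, "y": 0, "z": -28, "ax": 0, "ay": 0, "az": 0, "fingers": 10}])

```text
t: 23.55
eef_pos: [0.547, 0.036, 0.1247]
tool_rot: [-0.175, 0.075, 0.982, 0.012]
contact_force: [0.5, -0.2, -3.8]
gripper_width: 0.206
grasp_force: 78.3
```

```bash
sed -i 's/^G=.*GF=/GF=/; s/;RF=frame/;G=np.array([.579,.297,.075])+GF@[0,.0025,.0007];RF=frame/' h.py; python3 -c "
from h import *
rep();print(G);plan(G+.08*GF[:,0],tool(frame(GY,10)),8)"
```

```text
t 23.55 F [ 0.5 -0.2 -3.8] w 0.20550554713657287 q [-0.11  0.58 -0.02  1.7  -0.09  1.2   1.34] pin [0.5534 0.0351 0.1425] x [-0.927  0.144  0.345] z [-0.342  0.049 -0.939]
[0.57785515 0.29924985 0.07560622]
N 8 xyz [-15.2  35.3   2.4] axyz [ 0.29 -3.7  -3.5 ]
```

```bash
python3 -c "
from h import *
plan(G+.11*GF[:,0]+[0,0,.02],tool(frame(GY,10)),8)"
```

```text
N 8 xyz [-17.9  36.3  -2.4] axyz [ 0.29 -3.7  -3.5 ]
```

Request:
jog_arm(rows=[{"x": -17.9, "y": 36.3, "z": -2.4, "ax": 0.29, "ay": -3.7, "az": -3.5, "fingers": 10}, {"x": -17.9, "y": 36.3, "z": -2.4, "ax": 0.29, "ay": -3.7, "az": -3.5, "fingers": 10}, {"x": -17.9, "y": 36.3, "z": -2.4, "ax": 0.29, "ay": -3.7, "az": -3.5, "fingers": 10}, {"x": -17.9, "y": 36.3, "z": -2.4, "ax": 0.29, "ay": -3.7, "az": -3.5, "fingers": 10}, {"x": -17.9, "y": 36.3, "z": -2.4, "ax": 0.29, "ay": -3.7, "az": -3.5, "fingers": 10}, {"x": -17.9, "y": 36.3, "z": -2.4, "ax": 0.29, "ay": -3.7, "az": -3.5, "fingers": 10}, {"x": -17.9, "y": 36.3, "z": -2.4, "ax": 0.29, "ay": -3.7, "az": -3.5, "fingers": 10}, {"x": -17.9, "y": 36.3, "z": -2.4, "ax": 0.29, "ay": -3.7, "az": -3.5, "fingers": 10}])

```text
t: 24.35
eef_pos: [0.6717, 0.3323, 0.1311]
tool_rot: [0.087, -0.166, 0.982, 0.014]
contact_force: [1.2, -0.2, -3.5]
gripper_width: 0.208
grasp_force: 78.3
```

```bash
python3 -c "
from h import *
for i in range(8):bot.read_camera('top')
rep();feel(G,GF);plan(G+.066*GF[:,0],tool(frame(GY,10)),6)"
```

```text
t 24.75 F [-0.7 -0.6 -2.7] w 0.20761260425480624 q [-0.49  0.61 -0.09  1.59  0.14  0.78  1.25] pin [0.6691 0.3286 0.1503] x [-0.932 -0.319 -0.174] z [ 0.165  0.055 -0.985]
t 24.75 in frame mm [120.4  -1.9  16.7] F frame [-2.1 -0.4 -1.9] torq [-0.16  0.22 -0.01] w 0.208 q6 0.78
N 6 xyz [7.6 0.3 5.7] axyz [-0.01  0.   -0.02]
```

Request:
jog_arm(rows=[{"x": 7.6, "y": 0.3, "z": 5.7, "ax": 0, "ay": 0, "az": 0, "fingers": 10}, {"x": 7.6, "y": 0.3, "z": 5.7, "ax": 0, "ay": 0, "az": 0, "fingers": 10}, {"x": 7.6, "y": 0.3, "z": 5.7, "ax": 0, "ay": 0, "az": 0, "fingers": 10}, {"x": 7.6, "y": 0.3, "z": 5.7, "ax": 0, "ay": 0, "az": 0, "fingers": 10}, {"x": 7.6, "y": 0.3, "z": 5.7, "ax": 0, "ay": 0, "az": 0, "fingers": 10}, {"x": 7.6, "y": 0.3, "z": 5.7, "ax": 0, "ay": 0, "az": 0, "fingers": 10}, {"x": 0, "y": 0, "z": 0, "ax": 0, "ay": 0, "az": 0, "fingers": 10}, {"x": 0, "y": 0, "z": 0, "ax": 0, "ay": 0, "az": 0, "fingers": 10}])

```text
t: 25.55
eef_pos: [0.6344, 0.3214, 0.0907]
tool_rot: [0.087, -0.165, 0.982, 0.015]
contact_force: [0.8, 0.6, -2.5]
gripper_width: 0.206
grasp_force: 78.5
```

```bash
python3 -c "
from h import *
feel(G,GF)"
```

```text
t 25.55 in frame mm [66.6  2.5  0.5] F frame [-0.5  0.3 -2.7] torq [-0.09  0.29 -0.  ] w 0.206 q6 0.66
```

Request:
jog_arm(rows=[{"x": 1.9, "y": -1, "z": 0.6, "ax": 0, "ay": 0, "az": 0, "fingers": 10}, {"x": 1.9, "y": -1, "z": 0.6, "ax": 0, "ay": 0, "az": 0, "fingers": 10}, {"x": 1.9, "y": 0, "z": 0.6, "ax": 0, "ay": 0, "az": 0, "fingers": 10}, {"x": 1.9, "y": 0, "z": 0.6, "ax": 0, "ay": 0, "az": 0, "fingers": 10}, {"x": 1.9, "y": 0, "z": 0.6, "ax": 0, "ay": 0, "az": 0, "fingers": 10}, {"x": 0, "y": 0, "z": 0, "ax": 0, "ay": 0, "az": 0, "fingers": 10}, {"x": 0, "y": 0, "z": 0, "ax": 0, "ay": 0, "az": 0, "fingers": 10}, {"x": 0, "y": 0, "z": 0, "ax": 0, "ay": 0, "az": 0, "fingers": 10}])

```text
t: 26.35
eef_pos: [0.6271, 0.3166, 0.0863]
tool_rot: [0.087, -0.165, 0.982, 0.015]
contact_force: [0.8, 0.5, -3.2]
gripper_width: 0.203
grasp_force: 78.6
```

```bash
python3 -c "
from h import *
feel(G,GF)"
```

```text
t 26.35 in frame mm [57.   0.4  1. ] F frame [-0.8  0.2 -3.2] torq [-0.05  0.03 -0.  ] w 0.203 q6 0.64
```

Request:
jog_arm(rows=[{"x": 1.9, "y": 0, "z": 0.8, "ax": 0, "ay": 0, "az": 0, "fingers": 10}, {"x": 1.9, "y": 0, "z": 0.8, "ax": 0, "ay": 0, "az": 0, "fingers": 10}, {"x": 1.9, "y": 0, "z": 0.7, "ax": 0, "ay": 0, "az": 0, "fingers": 10}, {"x": 1.9, "y": 0, "z": 0.7, "ax": 0, "ay": 0, "az": 0, "fingers": 10}, {"x": 0, "y": 0, "z": 0, "ax": 0, "ay": 0, "az": 0, "fingers": 10}, {"x": 0, "y": 0, "z": 0, "ax": 0, "ay": 0, "az": 0, "fingers": 10}, {"x": 0, "y": 0, "z": 0, "ax": 0, "ay": 0, "az": 0, "fingers": 10}, {"x": 0, "y": 0, "z": 0, "ax": 0, "ay": 0, "az": 0, "fingers": 10}])

```text
t: 27.15
eef_pos: [0.627, 0.3166, 0.0866]
tool_rot: [0.094, -0.164, 0.982, 0.017]
contact_force: [11.8, 4.1, 4.6]
gripper_width: 0.212
grasp_force: 78.9
```

```bash
python3 -c "
from h import *
feel(G,GF)"
```

```text
t 27.15 in frame mm [56.8  0.4  1.5] F frame [13.1  0.  -2.3] torq [ 0.51 -2.37  0.01] w 0.212 q6 0.62
```

Request:
jog_arm(rows=[{"x": -2.6, "y": 0, "z": -0.9, "ax": 0, "ay": 0, "az": 0, "fingers": 10}, {"x": -2.6, "y": 0, "z": -0.9, "ax": 0, "ay": 0, "az": 0, "fingers": 10}, {"x": 0, "y": 2, "z": 0, "ax": 0, "ay": 0, "az": 0, "fingers": 10}, {"x": 0, "y": 2, "z": 0, "ax": 0, "ay": 0, "az": 0, "fingers": 10}, {"x": 0, "y": 0, "z": 0, "ax": 0, "ay": 0, "az": 0, "fingers": 10}, {"x": 0, "y": 0, "z": 0, "ax": 0, "ay": 0, "az": 0, "fingers": 10}, {"x": 0, "y": 0, "z": 0, "ax": 0, "ay": 0, "az": 0, "fingers": 10}, {"x": 0, "y": 0, "z": 0, "ax": 0, "ay": 0, "az": 0, "fingers": 10}])

```text
t: 27.95
eef_pos: [0.6263, 0.3191, 0.086]
tool_rot: [0.089, -0.164, 0.982, 0.015]
contact_force: [6.4, -0.8, 1.6]
gripper_width: 0.206
grasp_force: 79.0
```

```bash
python3 -c "
from h import *
feel(G,GF)"
```

```text
t 27.95 in frame mm [56.9  3.   0.8] F frame [ 5.8 -2.9 -1.5] torq [-0.27 -1.32  0.01] w 0.206 q6 0.64
```

The pin stopped hard at 56.8 mm, and a 2.6 mm sideways nudge slid it across with no axial change. So this is the square end. The wrist can't flip at this tilt, so I'll lay the pin back in the cradle and re-grip it for a half turn.

Request:
jog_arm(rows=[{"x": -9.4, "y": 0, "z": -3.4, "ax": 0, "ay": 0, "az": 0, "fingers": 10}, {"x": -20, "y": -2, "z": -8, "ax": 0, "ay": 0, "az": 0, "fingers": 10}, {"x": -20, "y": -10, "z": -12, "ax": 0, "ay": 0, "az": 0, "fingers": 10}, {"x": 0, "y": -30, "z": -20, "ax": 0, "ay": 0, "az": 0, "fingers": 10}, {"x": 0, "y": -40, "z": -15, "ax": 0, "ay": 0, "az": 0, "fingers": 10}, {"x": 0, "y": -40, "z": 0, "ax": 0, "ay": 0, "az": 0, "fingers": 10}, {"x": 0, "y": -20, "z": 0, "ax": 0, "ay": 0, "az": 0, "fingers": 10}, {"x": 0, "y": 0, "z": 0, "ax": 0, "ay": 0, "az": 0, "fingers": 10}])

```text
t: 28.75
eef_pos: [0.7067, 0.1914, 0.1495]
tool_rot: [0.085, -0.162, 0.983, 0.013]
contact_force: [1.3, 0.1, -3.5]
gripper_width: 0.209
grasp_force: 78.7
```

```bash
python3 -c "
from h import *
rep();plan(np.array([.574,.1135,.085]),tool(frame(CY,-20)),7)"
```

```text
t 28.75 F [ 1.3  0.1 -3.5] w 0.2089945428119844 q [-0.27  0.56 -0.11  1.62  0.1   0.79  1.47] pin [0.7036 0.1904 0.1683] x [-0.933 -0.316 -0.172] z [ 0.163  0.053 -0.985]
N 7 xyz [20.9 -9.  12.8] axyz [-0.36  4.19  3.91]
```

Request:
jog_arm(rows=[{"x": 20.9, "y": -9, "z": 12.8, "ax": -0.36, "ay": 4.19, "az": 3.91, "fingers": 10}, {"x": 20.9, "y": -9, "z": 12.8, "ax": -0.36, "ay": 4.19, "az": 3.91, "fingers": 10}, {"x": 20.9, "y": -9, "z": 12.8, "ax": -0.36, "ay": 4.19, "az": 3.91, "fingers": 10}, {"x": 20.9, "y": -9, "z": 12.8, "ax": -0.36, "ay": 4.19, "az": 3.91, "fingers": 10}, {"x": 20.9, "y": -9, "z": 12.8, "ax": -0.36, "ay": 4.19, "az": 3.91, "fingers": 10}, {"x": 20.9, "y": -9, "z": 12.8, "ax": -0.36, "ay": 4.19, "az": 3.91, "fingers": 10}, {"x": 20.9, "y": -9, "z": 12.8, "ax": -0.36, "ay": 4.19, "az": 3.91, "fingers": 10}, {"x": 0, "y": 0, "z": 0, "ax": 0, "ay": 0, "az": 0, "fingers": 10}])

```text
t: 29.55
eef_pos: [0.5644, 0.1192, 0.0654]
tool_rot: [-0.176, 0.07, 0.982, 0.013]
contact_force: [0.4, 0.2, -3.5]
gripper_width: 0.207
grasp_force: 78.7
```

```bash
python3 -c "
from h import *
for i in range(6):bot.read_camera('top')
rep();plan(np.array([.574,.1135,.061]),tool(frame(CY,-20)),4)"
```

```text
t 29.85 F [ 0.8 -0.1 -3.6] w 0.20545910718567206 q [-0.2   0.69 -0.06  1.65 -0.11  1.12  1.24] pin [0.5747 0.1205 0.0862] x [-0.932  0.13   0.338] z [-0.334  0.052 -0.941]
N 4 xyz [-2.2 -1.8  5.9] axyz [0.03 0.06 0.14]
```

Request:
jog_arm(rows=[{"x": -2.2, "y": -1.8, "z": 5.9, "ax": 0, "ay": 0, "az": 0.14, "fingers": 10}, {"x": -2.2, "y": -1.8, "z": 5.9, "ax": 0, "ay": 0, "az": 0.14, "fingers": 10}, {"x": -2.2, "y": -1.8, "z": 5.9, "ax": 0, "ay": 0, "az": 0.14, "fingers": 10}, {"x": -2.2, "y": -1.8, "z": 5.9, "ax": 0, "ay": 0, "az": 0.14, "fingers": 10}, {"x": 0, "y": 0, "z": 0, "ax": 0, "ay": 0, "az": 0, "fingers": 10}, {"x": 0, "y": 0, "z": 0, "ax": 0, "ay": 0, "az": 0, "fingers": 10}, {"x": 0, "y": 0, "z": 0, "ax": 0, "ay": 0, "az": 0, "fingers": 10}, {"x": 0, "y": 0, "z": 0, "ax": 0, "ay": 0, "az": 0, "fingers": 10}])

```text
t: 30.65
eef_pos: [0.5669, 0.1142, 0.0439]
tool_rot: [-0.172, 0.074, 0.982, 0.014]
contact_force: [-2.2, 1.0, 10.1]
gripper_width: 0.207
grasp_force: 79.9
```

```bash
python3 -c "
from h import *
rep();plan(np.array([.574,.1135,.060]),tool(frame(CY,-20)),1)"
```

```text
t 30.65 F [-2.2  1.  10.1] w 0.20656454083285966 q [-0.2   0.72 -0.06  1.66 -0.11  1.08  1.24] pin [0.5733 0.1132 0.0617] x [-0.93   0.141  0.34 ] z [-0.336  0.053 -0.94 ]
N 1 xyz [-1.2  0.4  1.4] axyz [ 0.15  0.1  -0.1 ]
```

Request:
jog_arm(rows=[{"x": 0, "y": 0, "z": 0, "ax": 0, "ay": 0, "az": 0, "fingers": 45}, {"x": 0, "y": 0, "z": 0, "ax": 0, "ay": 0, "az": 0, "fingers": 45}, {"x": 0, "y": 0, "z": 0, "ax": 0, "ay": 0, "az": 0, "fingers": 45}, {"x": 0, "y": 0, "z": 0, "ax": 0, "ay": 0, "az": 0, "fingers": 45}, {"x": 0, "y": 0, "z": 0, "ax": 0, "ay": 0, "az": 0, "fingers": 45}, {"x": 0, "y": 0, "z": 0, "ax": 0, "ay": 0, "az": 0, "fingers": 45}, {"x": 0, "y": 0, "z": 0, "ax": 0, "ay": 0, "az": 0, "fingers": 45}, {"x": 0, "y": 0, "z": 0, "ax": 0, "ay": 0, "az": 0, "fingers": 45}])

```text
t: 31.45
eef_pos: [0.5668, 0.1132, 0.0424]
tool_rot: [-0.172, 0.074, 0.982, 0.013]
contact_force: [-0.2, 0.2, -0.7]
gripper_width: 0.524
grasp_force: 0.0
```

```bash
python3 -c "
from h import *
rep();plan(np.array([.5764,.1128,.060]),tool(frame(CY+180,-15),False),8)"
```

```text
t 31.45 F [-0.2  0.2 -0.7] w 0.5240940290054249 q [-0.2   0.72 -0.05  1.66 -0.11  1.08  1.24] pin [0.5732 0.1122 0.0602] x [-0.93   0.141  0.34 ] z [-0.336  0.051 -0.94 ]
N 8 xyz [-1.8  0.1 -0.1] axyz [ 0.   -4.36 -0.02]
```

Request:
jog_arm(rows=[{"x": -1.8, "y": 0.1, "z": -0.1, "ax": 0, "ay": -4.36, "az": 0, "fingers": 45}, {"x": -1.8, "y": 0.1, "z": -0.1, "ax": 0, "ay": -4.36, "az": 0, "fingers": 45}, {"x": -1.8, "y": 0.1, "z": -0.1, "ax": 0, "ay": -4.36, "az": 0, "fingers": 45}, {"x": -1.8, "y": 0.1, "z": -0.1, "ax": 0, "ay": -4.36, "az": 0, "fingers": 45}, {"x": -1.8, "y": 0.1, "z": -0.1, "ax": 0, "ay": -4.36, "az": 0, "fingers": 45}, {"x": -1.8, "y": 0.1, "z": -0.1, "ax": 0, "ay": -4.36, "az": 0, "fingers": 45}, {"x": -1.8, "y": 0.1, "z": -0.1, "ax": 0, "ay": -4.36, "az": 0, "fingers": 45}, {"x": -1.8, "y": 0.1, "z": -0.1, "ax": 0, "ay": -4.36, "az": 0, "fingers": 45}])

```text
t: 32.25
eef_pos: [0.5812, 0.1119, 0.0426]
tool_rot: [0.132, 0.075, 0.988, -0.009]
contact_force: [0.5, 0.3, -1.1]
gripper_width: 0.528
grasp_force: 0.0
```

Request:
jog_arm(rows=[{"x": 0, "y": 0, "z": 0, "ax": 0, "ay": 0, "az": 0, "fingers": 40}, {"x": 0, "y": 0, "z": 0, "ax": 0, "ay": 0, "az": 0, "fingers": 10}, {"x": 0, "y": 0, "z": 0, "ax": 0, "ay": 0, "az": 0, "fingers": 10}, {"x": 0, "y": 0, "z": 0, "ax": 0, "ay": 0, "az": 0, "fingers": 10}, {"x": 0, "y": 0, "z": 0, "ax": 0, "ay": 0, "az": 0, "fingers": 10}, {"x": 0, "y": 0, "z": 0, "ax": 0, "ay": 0, "az": 0, "fingers": 10}, {"x": 0, "y": 0, "z": 0, "ax": 0, "ay": 0, "az": 0, "fingers": 10}, {"x": 0, "y": 0, "z": 0, "ax": 0, "ay": 0, "az": 0, "fingers": 10}])

```text
t: 33.05
eef_pos: [0.5824, 0.1136, 0.0427]
tool_rot: [0.131, 0.074, 0.989, -0.008]
contact_force: [-1.4, 5.1, 2.9]
gripper_width: 0.203
grasp_force: 78.0
```

```bash
python3 -c "
from h import *
rep();o,p,R=state();print('up in tool',(R.T@[0,0,1]).round(3),'outward',(R.T@CF[:,0]).round(2))"
```

```text
t 33.05 F [-1.4  5.1  2.9] w 0.20294000597348583 q [-0.5   0.51  0.17  2.09  0.15  0.31  0.92] pin [0.5775 0.1143 0.0611] x [-0.955  0.145 -0.26 ] z [ 0.257 -0.036 -0.966]
up in tool [-0.26   0.003 -0.966] outward [-0.97  0.    0.26]
```

Request:
jog_arm(rows=[{"x": -5.2, "y": 0, "z": -19.3, "ax": 0, "ay": 0, "az": 0, "fingers": 10}, {"x": -9, "y": 0, "z": -34, "ax": 0, "ay": 0, "az": 0, "fingers": 10}, {"x": -9, "y": 0, "z": -34, "ax": 0, "ay": 0, "az": 0, "fingers": 10}, {"x": -6, "y": 0, "z": -22, "ax": 0, "ay": 0, "az": 0, "fingers": 10}, {"x": 0, "y": 0, "z": 0, "ax": 0, "ay": 0, "az": -8.5, "fingers": 10}, {"x": 0, "y": 0, "z": 0, "ax": 0, "ay": 0, "az": -8.5, "fingers": 10}, {"x": 0, "y": 0, "z": 0, "ax": 0, "ay": 0, "az": -8.5, "fingers": 10}, {"x": 0, "y": 0, "z": 0, "ax": 0, "ay": 0, "az": -8.5, "fingers": 10}])

```text
t: 33.85
eef_pos: [0.5808, 0.1105, 0.1548]
tool_rot: [0.12, -0.22, 0.967, -0.048]
contact_force: [0.2, -0.1, -3.7]
gripper_width: 0.205
grasp_force: 78.6
```

Request:
jog_arm(rows=[{"x": 0, "y": 0, "z": 0, "ax": 0, "ay": 0, "az": -8.5, "fingers": 10}, {"x": 0, "y": 0, "z": 0, "ax": 0, "ay": 0, "az": -8.5, "fingers": 10}, {"x": 0, "y": 0, "z": 0, "ax": 0, "ay": 0, "az": -8.5, "fingers": 10}, {"x": 0, "y": 0, "z": 0, "ax": 0, "ay": 0, "az": -8.5, "fingers": 10}, {"x": 0, "y": 0, "z": 0, "ax": 0, "ay": 0, "az": -8.5, "fingers": 10}, {"x": 0, "y": 0, "z": 0, "ax": 0, "ay": 0, "az": -8.5, "fingers": 10}, {"x": 0, "y": 0, "z": 0, "ax": 0, "ay": 0, "az": -8.5, "fingers": 10}, {"x": 0, "y": 0, "z": 0, "ax": 0, "ay": 0, "az": -8.5, "fingers": 10}])

```text
t: 34.65
eef_pos: [0.5808, 0.1102, 0.1546]
tool_rot: [-0.073, 0.723, -0.679, 0.107]
contact_force: [0.1, 0.6, -3.3]
gripper_width: 0.206
grasp_force: 78.6
```

```bash
python3 -c "
from h import *
rep();plan(BM+RF@[.04,0,.07],tool(frame(RY,15),False),10)"
```

```text
t 34.65 F [ 0.1  0.6 -3.3] w 0.20556528684170952 q [-0.17  0.33 -0.24  2.01  0.37  0.61  2.54] pin [0.576 0.111 0.173] x [ 0.055 -0.997  0.056] z [ 0.254 -0.04  -0.966]
N 10 xyz [27.1 21.4  1.1] axyz [-0.13  0.12 -7.11]
```

Joint 7 is winding the wrong way (2.54, limit 2.96), so I'll unwind and turn the other way round.

Request:
jog_arm(rows=[{"x": 0, "y": 0, "z": 0, "ax": 0, "ay": 0, "az": 8.5, "fingers": 10}, {"x": 0, "y": 0, "z": 0, "ax": 0, "ay": 0, "az": 8.5, "fingers": 10}, {"x": 0, "y": 0, "z": 0, "ax": 0, "ay": 0, "az": 8.5, "fingers": 10}, {"x": 0, "y": 0, "z": 0, "ax": 0, "ay": 0, "az": 8.5, "fingers": 10}, {"x": 0, "y": 0, "z": 0, "ax": 0, "ay": 0, "az": 8.5, "fingers": 10}, {"x": 0, "y": 0, "z": 0, "ax": 0, "ay": 0, "az": 8.5, "fingers": 10}, {"x": 0, "y": 0, "z": 0, "ax": 0, "ay": 0, "az": 8.5, "fingers": 10}, {"x": 0, "y": 0, "z": 0, "ax": 0, "ay": 0, "az": 8.5, "fingers": 10}])

```text
t: 35.45
eef_pos: [0.5808, 0.1104, 0.1546]
tool_rot: [0.121, -0.214, 0.968, -0.047]
contact_force: [-0.3, -1.2, -3.5]
gripper_width: 0.203
grasp_force: 78.5
```

Request:
jog_arm(rows=[{"x": 0, "y": 0, "z": 0, "ax": 0, "ay": 0, "az": 8.5, "fingers": 10}, {"x": 0, "y": 0, "z": 0, "ax": 0, "ay": 0, "az": 8.5, "fingers": 10}, {"x": 0, "y": 0, "z": 0, "ax": 0, "ay": 0, "az": 8.5, "fingers": 10}, {"x": 0, "y": 0, "z": 0, "ax": 0, "ay": 0, "az": 8.5, "fingers": 10}, {"x": 0, "y": 0, "z": 0, "ax": 0, "ay": 0, "az": 8.5, "fingers": 10}, {"x": 0, "y": 0, "z": 0, "ax": 0, "ay": 0, "az": 8.5, "fingers": 10}, {"x": 0, "y": 0, "z": 0, "ax": 0, "ay": 0, "az": 8.5, "fingers": 10}, {"x": 0, "y": 0, "z": 0, "ax": 0, "ay": 0, "az": 8.5, "fingers": 10}])

```text
t: 36.25
eef_pos: [0.5808, 0.1106, 0.1547]
tool_rot: [0.126, 0.364, 0.922, 0.028]
contact_force: [0.2, 1.2, -3.9]
gripper_width: 0.211
grasp_force: 78.6
```

Request:
jog_arm(rows=[{"x": 0, "y": 0, "z": 0, "ax": 0, "ay": 0, "az": 8.5, "fingers": 10}, {"x": 0, "y": 0, "z": 0, "ax": 0, "ay": 0, "az": 8.5, "fingers": 10}, {"x": 0, "y": 0, "z": 0, "ax": 0, "ay": 0, "az": 8.5, "fingers": 10}, {"x": 0, "y": 0, "z": 0, "ax": 0, "ay": 0, "az": 8.5, "fingers": 10}, {"x": 0, "y": 0, "z": 0, "ax": 0, "ay": 0, "az": 8.5, "fingers": 10}, {"x": 0, "y": 0, "z": 0, "ax": 0, "ay": 0, "az": 8.5, "fingers": 10}, {"x": 0, "y": 0, "z": 0, "ax": 0, "ay": 0, "az": 8.5, "fingers": 10}, {"x": 0, "y": 0, "z": 0, "ax": 0, "ay": 0, "az": 8.5, "fingers": 10}])

```text
t: 37.05
eef_pos: [0.5807, 0.1109, 0.1548]
tool_rot: [0.089, 0.818, 0.561, 0.094]
contact_force: [-0.4, 0.9, -3.8]
gripper_width: 0.211
grasp_force: 78.6
```

```bash
python3 -c "
from h import *
rep();plan(BM+RF@[.04,0,.09],tool(frame(RY,15),False),12)"
```

```text
t 37.05 F [-0.4  0.9 -3.8] w 0.21070460855475098 q [-0.85  0.37  0.6   2.05 -0.17  0.55 -0.54] pin [0.5759 0.1116 0.1731] x [0.353 0.934 0.055] z [ 0.254 -0.039 -0.966]
N 12 xyz [-16.4  24.5  -0.7] axyz [-0.13 -0.09  7.02]
```

Request:
jog_arm(rows=[{"x": -16.4, "y": 24.5, "z": -0.7, "ax": -0.13, "ay": -0.09, "az": 7.02, "fingers": 10}, {"x": -16.4, "y": 24.5, "z": -0.7, "ax": -0.13, "ay": -0.09, "az": 7.02, "fingers": 10}, {"x": -16.4, "y": 24.5, "z": -0.7, "ax": -0.13, "ay": -0.09, "az": 7.02, "fingers": 10}, {"x": -16.4, "y": 24.5, "z": -0.7, "ax": -0.13, "ay": -0.09, "az": 7.02, "fingers": 10}, {"x": -16.4, "y": 24.5, "z": -0.7, "ax": -0.13, "ay": -0.09, "az": 7.02, "fingers": 10}, {"x": -16.4, "y": 24.5, "z": -0.7, "ax": -0.13, "ay": -0.09, "az": 7.02, "fingers": 10}, {"x": -16.4, "y": 24.5, "z": -0.7, "ax": -0.13, "ay": -0.09, "az": 7.02, "fingers": 10}, {"x": -16.4, "y": 24.5, "z": -0.7, "ax": -0.13, "ay": -0.09, "az": 7.02, "fingers": 10}])

```text
t: 37.85
eef_pos: [0.6194, -0.1119, 0.1821]
tool_rot: [0.044, 0.985, 0.11, 0.126]
contact_force: [-0.6, 0.0, -3.1]
gripper_width: 0.206
grasp_force: 78.6
```

Request:
jog_arm(rows=[{"x": -16.4, "y": 24.5, "z": -0.7, "ax": -0.13, "ay": -0.09, "az": 7.02, "fingers": 10}, {"x": -16.4, "y": 24.5, "z": -0.7, "ax": -0.13, "ay": -0.09, "az": 7.02, "fingers": 10}, {"x": -16.4, "y": 24.5, "z": -0.7, "ax": -0.13, "ay": -0.09, "az": 7.02, "fingers": 10}, {"x": -16.4, "y": 24.5, "z": -0.7, "ax": -0.13, "ay": -0.09, "az": 7.02, "fingers": 10}, {"x": 0, "y": 0, "z": 0, "ax": 0, "ay": 0, "az": 0, "fingers": 10}, {"x": 0, "y": 0, "z": 0, "ax": 0, "ay": 0, "az": 0, "fingers": 10}, {"x": 0, "y": 0, "z": 0, "ax": 0, "ay": 0, "az": 0, "fingers": 10}, {"x": 0, "y": 0, "z": 0, "ax": 0, "ay": 0, "az": 0, "fingers": 10}])

```text
t: 38.65
eef_pos: [0.56, -0.209, 0.1757]
tool_rot: [0.017, 0.983, -0.129, 0.131]
contact_force: [-0.2, 0.8, -3.6]
gripper_width: 0.205
grasp_force: 78.8
```

```bash
python3 -c "
from h import *
rep();feel(BM,RF);plan(BM+RF@[.018,0,.006],tool(frame(RY,15),False),7)"
```

```text
t 38.65 F [-0.2  0.8 -3.6] w 0.20491567547442194 q [-0.46  0.41  0.9   2.05 -0.59  0.64 -1.03] pin [ 0.5552 -0.2077  0.194 ] x [ 0.932 -0.25   0.261] z [ 0.252 -0.068 -0.965]
t 38.65 in frame mm [43.   2.8 89.5] F frame [-2.2  0.7 -2.9] torq [0.11 0.42 0.06] w 0.205 q6 0.64
N 7 xyz [-0.4  0.4 12.4] axyz [-0.02 -0.02  0.08]
```

Request:
jog_arm(rows=[{"x": -0.4, "y": 0.4, "z": 12.4, "ax": 0, "ay": 0, "az": 0.08, "fingers": 10}, {"x": -0.4, "y": 0.4, "z": 12.4, "ax": 0, "ay": 0, "az": 0.08, "fingers": 10}, {"x": -0.4, "y": 0.4, "z": 12.4, "ax": 0, "ay": 0, "az": 0.08, "fingers": 10}, {"x": -0.4, "y": 0.4, "z": 12.4, "ax": 0, "ay": 0, "az": 0.08, "fingers": 10}, {"x": -0.4, "y": 0.4, "z": 12.4, "ax": 0, "ay": 0, "az": 0.08, "fingers": 10}, {"x": -0.4, "y": 0.4, "z": 12.4, "ax": 0, "ay": 0, "az": 0.08, "fingers": 10}, {"x": -0.4, "y": 0.4, "z": 12.4, "ax": 0, "ay": 0, "az": 0.08, "fingers": 10}, {"x": 0, "y": 0, "z": 0, "ax": 0, "ay": 0, "az": 0, "fingers": 10}])

```text
t: 39.45
eef_pos: [0.5771, -0.2176, 0.0893]
tool_rot: [0.017, 0.982, -0.135, 0.129]
contact_force: [-0.8, 0.5, -3.5]
gripper_width: 0.206
grasp_force: 78.7
```

```bash
python3 -c "
from h import *
bot.read_camera('top');bot.read_camera('top')
feel(BM,RF);plan(BM+RF@[.018,0,.001],tool(frame(RY,15),False),4)"
```

```text
t 39.55 in frame mm [17.5 -1.3  6.4] F frame [-1.6 -0.6 -1.8] torq [ 0.1   0.47 -0.06] w 0.21 q6 0.5
N 4 xyz [ 0.5 -0.3  1.3] axyz [-0.02 -0.03 -0.03]
```

Request:
jog_arm(rows=[{"x": 0.4, "y": -0.3, "z": 1.3, "ax": 0, "ay": 0, "az": 0, "fingers": 10}, {"x": 0.4, "y": -0.3, "z": 1.3, "ax": 0, "ay": 0, "az": 0, "fingers": 10}, {"x": 0.4, "y": -0.3, "z": 1.3, "ax": 0, "ay": 0, "az": 0, "fingers": 10}, {"x": 0.4, "y": -0.3, "z": 1.3, "ax": 0, "ay": 0, "az": 0, "fingers": 10}, {"x": 0, "y": 0, "z": 0, "ax": 0, "ay": 0, "az": 0, "fingers": 10}, {"x": 0, "y": 0, "z": 0, "ax": 0, "ay": 0, "az": 0, "fingers": 10}, {"x": 0, "y": 0, "z": 0, "ax": 0, "ay": 0, "az": 0, "fingers": 10}, {"x": 0, "y": 0, "z": 0, "ax": 0, "ay": 0, "az": 0, "fingers": 10}])

```text
t: 40.35
eef_pos: [0.581, -0.2176, 0.0868]
tool_rot: [0.017, 0.982, -0.135, 0.131]
contact_force: [-1.1, -0.3, -0.8]
gripper_width: 0.207
grasp_force: 79.2
```

```bash
python3 -c "
from h import *
feel(BM,RF)"
```

```text
t 40.35 in frame mm [18.1  0.1  1.3] F frame [-1.2 -0.5 -0.2] torq [ 0.06  0.44 -0.03] w 0.207 q6 0.5
```

Just touching the notches. Now slide downhill about 18 mm.

Request:
jog_arm(rows=[{"x": -2.4, "y": 0, "z": 0.8, "ax": 0, "ay": 0, "az": 0, "fingers": 10}, {"x": -2.4, "y": 0, "z": 0.8, "ax": 0, "ay": 0, "az": 0, "fingers": 10}, {"x": -2.4, "y": 0, "z": 0.8, "ax": 0, "ay": 0, "az": 0, "fingers": 10}, {"x": -2.4, "y": 0, "z": 0.7, "ax": 0, "ay": 0, "az": 0, "fingers": 10}, {"x": -2.4, "y": 0, "z": 0.7, "ax": 0, "ay": 0, "az": 0, "fingers": 10}, {"x": 0, "y": 0, "z": 0, "ax": 0, "ay": 0, "az": 0, "fingers": 10}, {"x": 0, "y": 0, "z": 0, "ax": 0, "ay": 0, "az": 0, "fingers": 10}, {"x": 0, "y": 0, "z": 0, "ax": 0, "ay": 0, "az": 0, "fingers": 10}])

```text
t: 41.15
eef_pos: [0.5725, -0.2157, 0.0817]
tool_rot: [0.017, 0.982, -0.136, 0.133]
contact_force: [-1.7, -0.1, 10.2]
gripper_width: 0.209
grasp_force: 80.0
```

```bash
python3 -c "
from h import *
feel(BM,RF)"
```

```text
t 41.15 in frame mm [ 8.  -0.3  1.1] F frame [ 3.7 -0.6  9.7] torq [-0.22 -0.05 -0.04] w 0.209 q6 0.47
```

Request:
jog_arm(rows=[{"x": -2.8, "y": 0, "z": -0.8, "ax": 0, "ay": 0, "az": 0, "fingers": 10}, {"x": -2.4, "y": 0, "z": 0.65, "ax": 0, "ay": 0, "az": 0, "fingers": 10}, {"x": -2.4, "y": 0, "z": 0.65, "ax": 0, "ay": 0, "az": 0, "fingers": 10}, {"x": -2.4, "y": 0, "z": 0.65, "ax": 0, "ay": 0, "az": 0, "fingers": 10}, {"x": 0, "y": 0, "z": 0, "ax": 0, "ay": 0, "az": 0, "fingers": 10}, {"x": 0, "y": 0, "z": 0, "ax": 0, "ay": 0, "az": 0, "fingers": 10}, {"x": 0, "y": 0, "z": 0, "ax": 0, "ay": 0, "az": 0, "fingers": 10}, {"x": 0, "y": 0, "z": 0, "ax": 0, "ay": 0, "az": 0, "fingers": 10}])

```text
t: 41.95
eef_pos: [0.564, -0.2132, 0.0773]
tool_rot: [0.018, 0.982, -0.135, 0.133]
contact_force: [6.1, -3.8, -0.5]
gripper_width: 0.21
grasp_force: 78.9
```

```bash
python3 -c "
from h import *
feel(BM,RF)"
```

```text
t 41.95 in frame mm [-1.9 -0.2  1.8] F frame [ 5.7 -2.  -3.9] torq [-0.46 -0.85  0.06] w 0.21 q6 0.45
```

Request:
jog_arm(rows=[{"x": -1.9, "y": 0, "z": 1.2, "ax": 0, "ay": 0, "az": 0, "fingers": 10}, {"x": -1.9, "y": 0, "z": 0.9, "ax": 0, "ay": 0, "az": 0, "fingers": 10}, {"x": -1.9, "y": 0, "z": 0.5, "ax": 0, "ay": 0, "az": 0, "fingers": 10}, {"x": 0, "y": 0, "z": 0, "ax": 0, "ay": 0, "az": 0, "fingers": 10}, {"x": 0, "y": 0, "z": 0, "ax": 0, "ay": 0, "az": 0, "fingers": 10}, {"x": 0, "y": 0, "z": 0, "ax": 0, "ay": 0, "az": 0, "fingers": 10}, {"x": 0, "y": 0, "z": 0, "ax": 0, "ay": 0, "az": 0, "fingers": 10}, {"x": 0, "y": 0, "z": 0, "ax": 0, "ay": 0, "az": 0, "fingers": 10}])

```text
t: 42.75
eef_pos: [0.5641, -0.2133, 0.0766]
tool_rot: [0.019, 0.981, -0.135, 0.138]
contact_force: [10.0, -2.9, 13.0]
gripper_width: 0.21
grasp_force: 80.2
```

```bash
python3 -c "
from h import *
feel(BM,RF)"
```

```text
t 42.75 in frame mm [-2.3 -0.3  1.2] F frame [15.5 -0.1  6. ] torq [-0.62 -2.24  0.01] w 0.21 q6 0.43
```

Hard stop at 15 N: home, chamfer in the socket. Relax, release and lift.

Request:
jog_arm(rows=[{"x": 2.4, "y": 0, "z": -1.2, "ax": 0, "ay": 0, "az": 0, "fingers": 10}, {"x": 2.4, "y": 0, "z": -1.2, "ax": 0, "ay": 0, "az": 0, "fingers": 10}, {"x": 0, "y": 0, "z": 0, "ax": 0, "ay": 0, "az": 0, "fingers": 10}, {"x": 0, "y": 0, "z": 0, "ax": 0, "ay": 0, "az": 0, "fingers": 45}, {"x": 0, "y": 0, "z": 0, "ax": 0, "ay": 0, "az": 0, "fingers": 45}, {"x": 0, "y": 0, "z": 0, "ax": 0, "ay": 0, "az": 0, "fingers": 45}, {"x": 0, "y": 0, "z": 0, "ax": 0, "ay": 0, "az": 0, "fingers": 45}, {"x": 0, "y": 0, "z": 0, "ax": 0, "ay": 0, "az": 0, "fingers": 45}])

```text
t: 43.55
eef_pos: [0.5605, -0.2116, 0.0754]
tool_rot: [0.017, 0.982, -0.135, 0.13]
contact_force: [0.2, 0.4, 0.8]
gripper_width: 0.528
grasp_force: 0.0
```

Request:
jog_arm(rows=[{"x": 0, "y": 0, "z": -10, "ax": 0, "ay": 0, "az": 0, "fingers": 45}, {"x": 0, "y": 0, "z": -20, "ax": 0, "ay": 0, "az": 0, "fingers": 45}, {"x": 0, "y": 0, "z": -35, "ax": 0, "ay": 0, "az": 0, "fingers": 45}, {"x": 0, "y": 0, "z": -35, "ax": 0, "ay": 0, "az": 0, "fingers": 45}, {"x": 0, "y": 0, "z": -15, "ax": 0, "ay": 0, "az": 0, "fingers": 20}, {"x": 0, "y": 0, "z": 0, "ax": 0, "ay": 0, "az": 0, "fingers": 0}, {"x": 0, "y": 0, "z": 0, "ax": 0, "ay": 0, "az": 0, "fingers": 0}, {"x": 0, "y": 0, "z": 0, "ax": 0, "ay": 0, "az": 0, "fingers": 0}])

```text
t: 44.35
eef_pos: [0.5315, -0.2034, 0.1858]
tool_rot: [0.017, 0.982, -0.135, 0.13]
contact_force: [-0.3, -0.2, -0.7]
gripper_width: -0.001
grasp_force: 0.0
```

Run:
```python
from h import *
rep()
c,im=cam("side");cv2.imwrite("pics/k1.png",cv2.resize(im[190:340,330:490],None,fx=4.5,fy=4,interpolation=cv2.INTER_CUBIC))
F=frame(RY)
K=np.array([.479,-.19,.1137])
T=K+F@[-.045,0,0];T[2]=.150+OFF   # TCP at .15
plan(T,tool(F,False),6)
for nm,P in(("BL",BL),("BM",BM),("BR",BR)):print(nm,((proj(c,P+.06*RF[:,0])-[330,190])*[4.5,4]).round())
```

```text
t 44.35 F [-0.3 -0.2 -0.7] w -0.0008987964606390179 q [-0.53  0.35  0.97  2.1  -0.54  0.64 -1.07] pin [ 0.5267 -0.2021  0.2042] x [ 0.93  -0.261  0.26 ] z [ 0.251 -0.068 -0.966]
N 6 xyz [-17.3   0.2   3.4] axyz [-0.02 -2.51 -0.01]
BL [406. 141.]
BM [475. 231.]
BR [553. 333.]
```

View pics/k1.png

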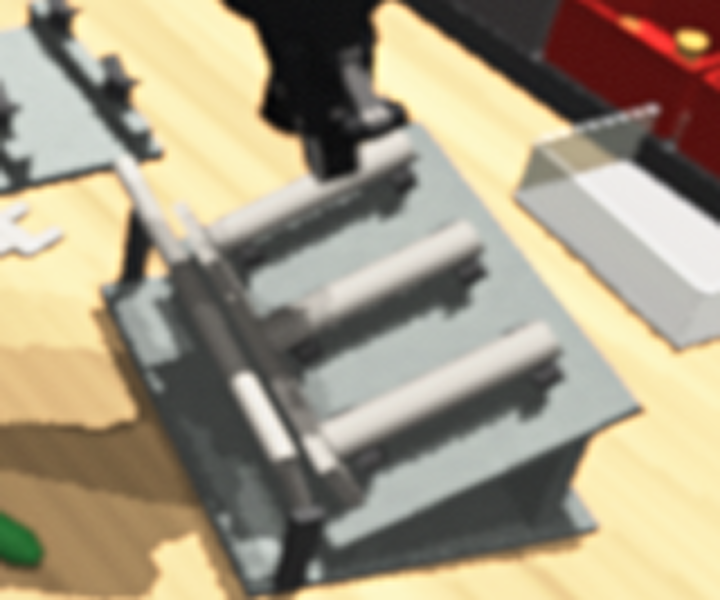

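All three pins lie alike, upper ends at (408,142), (472,235) and (550,335) against the predicted home (406,141), (475,231) and (553,333). The keeper is still open, so next I go behind the bar.

Request:
jog_arm(rows=[{"x": -17.3, "y": 0.2, "z": 3.4, "ax": 0, "ay": -2.51, "az": 0, "fingers": 0}, {"x": -17.3, "y": 0.2, "z": 3.4, "ax": 0, "ay": -2.51, "az": 0, "fingers": 0}, {"x": -17.3, "y": 0.2, "z": 3.4, "ax": 0, "ay": -2.51, "az": 0, "fingers": 0}, {"x": -17.3, "y": 0.2, "z": 3.4, "ax": 0, "ay": -2.51, "az": 0, "fingers": 0}, {"x": -17.3, "y": 0.2, "z": 3.4, "ax": 0, "ay": -2.51, "az": 0, "fingers": 0}, {"x": -17.3, "y": 0.2, "z": 3.4, "ax": 0, "ay": -2.51, "az": 0, "fingers": 0}, {"x": 0, "y": 0, "z": 0, "ax": 0, "ay": 0, "az": 0, "fingers": 0}, {"x": 0, "y": 0, "z": 0, "ax": 0, "ay": 0, "az": 0, "fingers": 0}])

```text
t: 45.2
eef_pos: [0.4364, -0.1785, 0.1503]
tool_rot: [-0.001, 0.991, -0.137, 0.001]
contact_force: [0.2, -0.6, -0.4]
gripper_width: 0.003
grasp_force: 0.0
```

Run:
```python
from h import *
rep();o,p,R=state()
print("TCP rel bar in rack mm",(frame(RY).T@(p-np.array([.479,-.19,.1137]))*1e3).round(1))
```

```text
t 45.2 F [ 0.2 -0.6 -0.4] w 0.0025711990857020246 q [-0.55  0.39  1.    2.15 -0.45  0.82 -1.11] pin [ 0.4364 -0.1786  0.1693] x [ 0.963 -0.27   0.002] z [ 0.002  0.001 -1.   ]
TCP rel bar in rack mm [-44.1  -0.4  36.6]
```

Request:
jog_arm(rows=[{"x": 0, "y": 0, "z": 15, "ax": 0, "ay": 0, "az": 0, "fingers": 0}, {"x": 0, "y": 0, "z": 15, "ax": 0, "ay": 0, "az": 0, "fingers": 0}, {"x": 0, "y": 0, "z": 15, "ax": 0, "ay": 0, "az": 0, "fingers": 0}, {"x": 0, "y": 0, "z": 0, "ax": 0, "ay": 0, "az": 0, "fingers": 0}, {"x": 7, "y": 0, "z": 0, "ax": 0, "ay": 0, "az": 0, "fingers": 0}, {"x": 7, "y": 0, "z": 0, "ax": 0, "ay": 0, "az": 0, "fingers": 0}, {"x": 7, "y": 0, "z": 0, "ax": 0, "ay": 0, "az": 0, "fingers": 0}, {"x": 6, "y": 0, "z": 0, "ax": 0, "ay": 0, "az": 0, "fingers": 0}])

```text
t: 46.0
eef_pos: [0.4636, -0.1857, 0.1062]
tool_rot: [-0.001, 0.991, -0.136, 0.002]
contact_force: [-0.2, 0.1, -0.9]
gripper_width: 0.001
grasp_force: 0.0
```

Run:
```python
from h import *
rep();o,p,R=state()
print("TCP rel bar in rack mm",(frame(RY).T@(p-np.array([.479,-.19,.1137]))*1e3).round(1))
```

```text
t 46.0 F [-0.2  0.1 -0.9] w 0.0013050790278955767 q [-0.43  0.5   0.88  2.12 -0.57  0.76 -1.02] pin [ 0.4636 -0.1858  0.1252] x [ 0.963 -0.27   0.003] z [ 0.003  0.001 -1.   ]
TCP rel bar in rack mm [-15.9  -0.   -7.5]
```

Request:
jog_arm(rows=[{"x": 4, "y": 0, "z": 0, "ax": 0, "ay": 0, "az": 0, "fingers": 0}, {"x": 4, "y": 0, "z": 0, "ax": 0, "ay": 0, "az": 0, "fingers": 0}, {"x": 4, "y": 0, "z": 0, "ax": 0, "ay": 0, "az": 0, "fingers": 0}, {"x": 4, "y": 0, "z": 0, "ax": 0, "ay": 0, "az": 0, "fingers": 0}, {"x": 4, "y": 0, "z": 0, "ax": 0, "ay": 0, "az": 0, "fingers": 0}, {"x": 3, "y": 0, "z": 0, "ax": 0, "ay": 0, "az": 0, "fingers": 0}, {"x": 0, "y": 0, "z": 0, "ax": 0, "ay": 0, "az": 0, "fingers": 0}, {"x": 0, "y": 0, "z": 0, "ax": 0, "ay": 0, "az": 0, "fingers": 0}])

```text
t: 46.8
eef_pos: [0.4843, -0.1917, 0.1056]
tool_rot: [-0.001, 0.991, -0.136, 0.001]
contact_force: [-0.5, 0.4, -0.4]
gripper_width: 0.003
grasp_force: 0.0
```

Run:
```python
from h import *
rep();o,p,R=state()
print("TCP rel bar in rack mm",(frame(RY).T@(p-np.array([.479,-.19,.1137]))*1e3).round(1))
c,im=cam("side");a=cv2.imread("pics/side0.png")
def bar(i):
    h=cv2.cvtColor(i,cv2.COLOR_BGR2HSV).astype(int);m=((h[...,1]<28)&(h[...,2]>125)).astype(np.uint8);r=np.zeros_like(m);r[215:310,350:372]=m[215:310,350:372];return r.sum()
print(bar(a),bar(im))
```

```text
t 46.8 F [-0.5  0.4 -0.4] w 0.0027650019358470414 q [-0.4   0.53  0.87  2.07 -0.58  0.79 -1.02] pin [ 0.4843 -0.1917  0.1246] x [ 0.963 -0.27   0.001] z [ 0.002  0.002 -1.   ]
TCP rel bar in rack mm [ 5.6 -0.2 -8.1]
575 354
```

Request:
jog_arm(rows=[{"x": 4, "y": 0, "z": 0, "ax": 0, "ay": 0, "az": 0, "fingers": 0}, {"x": 0, "y": 0, "z": 0, "ax": 0, "ay": 0, "az": 0, "fingers": 0}, {"x": -10, "y": 0, "z": 0, "ax": 0, "ay": 0, "az": 0, "fingers": 0}, {"x": -20, "y": 0, "z": 0, "ax": 0, "ay": 0, "az": 0, "fingers": 0}, {"x": -20, "y": 0, "z": -5, "ax": 0, "ay": 0, "az": 0, "fingers": 0}, {"x": 0, "y": 0, "z": -40, "ax": 0, "ay": 0, "az": 0, "fingers": 0}, {"x": 0, "y": 0, "z": -45, "ax": 0, "ay": 0, "az": 0, "fingers": 0}, {"x": 0, "y": 0, "z": -20, "ax": 0, "ay": 0, "az": 0, "fingers": 0}])

```text
t: 47.65
eef_pos: [0.4398, -0.1802, 0.218]
tool_rot: [-0.001, 0.991, -0.137, 0.002]
contact_force: [1.2, 0.2, 0.0]
gripper_width: 0.001
grasp_force: 0.0
```

Run:
```python
from h import *
rep()
K=np.array([.479,-.19,.1137]);F=frame(RY)
for n in("side","top"):
    c,im=cam(n);a=cv2.imread(f"pics/{n}0.png")
    h1=cv2.cvtColor(im,cv2.COLOR_BGR2GRAY);h0=cv2.cvtColor(a,cv2.COLOR_BGR2GRAY)
    for nm,d in(("open",[0,0,0]),("upright",[.015,0,.003]),("over",[.048,0,-.0116])):
        px=[proj(c,K+F@(np.array(d)+[0,y,.004])).round().astype(int) for y in np.linspace(-.095,.095,20)]
        print(n,nm,"before",[int(h0[v,u]) for u,v in px],"now",[int(h1[v,u]) for u,v in px])
```

```text
t 47.65 F [1.2 0.2 0. ] w 0.0010933413247888413 q [-0.68  0.28  1.13  2.08 -0.31  0.96 -1.23] pin [ 0.4397 -0.1803  0.237 ] x [ 0.962 -0.271  0.004] z [ 0.005  0.002 -1.   ]
side open before [231, 232, 233, 234, 235, 235, 234, 239, 240, 228, 237, 237, 238, 233, 237, 238, 238, 238, 237, 240] now [60, 63, 64, 63, 63, 64, 63, 63, 64, 62, 61, 79, 153, 224, 232, 176, 223, 232, 225, 75]
side upright before [183, 174, 195, 195, 189, 210, 205, 207, 208, 188, 185, 199, 214, 200, 226, 230, 238, 239, 239, 118] now [184, 146, 187, 181, 174, 200, 209, 200, 175, 156, 175, 200, 215, 196, 221, 227, 187, 239, 240, 49]
side over before [189, 189, 188, 189, 190, 191, 188, 192, 188, 189, 190, 170, 67, 82, 182, 226, 230, 228, 231, 234] now [237, 235, 233, 230, 230, 235, 223, 226, 235, 230, 235, 235, 237, 240, 238, 228, 237, 238, 238, 238]
top open before [161, 173, 173, 176, 174, 176, 173, 173, 168, 167, 164, 154, 159, 176, 161, 170, 168, 176, 180, 180] now [111, 107, 103, 155, 150, 47, 54, 45, 29, 36, 122, 130, 118, 104, 134, 132, 156, 152, 149, 151]
top upright before [160, 151, 122, 71, 82, 54, 55, 55, 58, 61, 58, 89, 58, 56, 58, 57, 57, 58, 54, 58] now [111, 103, 149, 153, 84, 77, 32, 44, 24, 61, 56, 59, 58, 57, 59, 59, 59, 55, 54, 60]
top over before [168, 122, 68, 68, 67, 76, 119, 121, 123, 67, 67, 69, 76, 122, 123, 123, 71, 146, 94, 92] now [115, 121, 126, 58, 84, 25, 158, 181, 179, 172, 172, 168, 174, 177, 181, 185, 185, 185, 185, 185]
```

The bar now shows as a uniform bright line at the "over" position and is gone from the open one. The hand is clear, so I'll hand in.

```bash
python3 -c "
from h import *
print(bot.hand_in())"
```

```text
the job is handed in; nothing more can be done
None
```

Both pins were felt at the gauge and racked chamfered end down to a hard stop, the keeper is over, and the job was handed in at about 48 s of 72 s; the hand-in returned no verdict.

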